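Stow the spice jars in the travel rack and screw down its retaining bar

ROBOT

A 6-joint arm with a two-finger parallel gripper is mounted at the origin on the work surface. World frame = base frame: x ahead of the robot, y to its left, z up, the work surface at z = 0. Lengths are in mm, angles in rad, forces in N, time in s.
With the tool pointing down it reaches from about 250 to 775 mm from the base axis. Payload 8.9 kg.
Tool frame: the origin (TCP) lies on the centre line of the jaws, within the pads' length; the fingertips stand 17 mm ahead of it and the grasp point (between the pads) lies 2 mm behind it; z points along the fingers, y is the line along which they close (so a half turn about z gives the same grasp; the last joint's range is limited). The gripper opens to 85 mm and grips with 20 to 120 N. Pads are 22 mm wide; open, the fingers measure 114 mm over their backs; the gripper's body (76 mm by 85 mm) begins 54 mm behind the grasp point. The pads swing forward as they close: fully open they stand 13 mm farther back than shut.
Start: joints at [0.978, 0.291, -0.153, 1.127, 0, 1.431], TCP at [230.146, 471.865, 248.305] pointing down, gripper open.
Joint ranges: [-2.52, 2.52], [-0.91, 1.74], [-1.3, 1.37], [-1.96, 2.02], [-1.52, 1.47], [-3.14, 3.14]. Speed limits (rad/s): [2.22, 2.22, 2.79, 3.14, 3.14, 3.14].

INTERFACE

Orientations are given as a unit quaternion [w, x, y, z].
In Python, from bench import bot, cams gives the robot as it stands.
- The arm moves only by the shell command python3 -m pendant 'ROWS' [OPENING] [FORCE]. ROWS is JSON, a list of rows, each a list of 4 numbers: the shift along the tool's x, y, z in m, then the turn about the tool's z in rad. A call has 1 to 8 rows; each row shifts and turns the commanded pose from where the row before left it, along the tool's axes as they then stand; what a row does not reach is not made up. A row lasts 1/12 s, in which the tool goes at most 41.7 mm and 7.16 degrees, less where a joint would pass 70% of its speed; a pose out of reach is approached as far as the arm can. A call is refused whole if a number of a shift passes 0.0417 or a number of a turn 0.125, either way. A call with a gripper value outside its range is refused whole. OPENING is the finger opening in m, from 0 to 0.0854, set as the call begins (- or left out, the last holds). The fingers move at their own pace and stop on an object; FORCE is the grip in N (left out, the last holds). Time passes only in rows, so rows that do not move let the fingers close. It gives the time, the measured TCP pose, the force, the opening and the grip force at its end, in the units of the state.
- bot.state(): the state, without advancing time (a new reading comes with each control period).
- cams.camera(name): name is "side" or "top"; returns the picture (480x640x3 uint8, red, green, blue); there is no depth.
- cams.calibration(name): a dict with "camera_matrix" (3x3 intrinsics, pixels), "D" ([k1, k2, p1, p2, k3] as OpenCV has them; the pictures are not rectified), "camera_from_world" (4x4, takes a point from world to camera coordinates). Camera axes: x right, y down, z forward; pixel columns grow to the right and rows downward; lengths in mm; the calibration is good to about 2 mm. A picture is of the moment at which its call begins. calibration takes no time and is no camera call.
- bot.close_job(): hands the job in; it is judged then, once.
The state is a dict: "t": time; "joint_positions": joint angles; "joint_vel": joint speeds; "joint_efforts": joint torques, N m; "ee_pos": TCP position; "orientation": TCP orientation; "wrist_force": force on the tool from outside, world axes, zero at the start; "torque": the same for the moment, N m; "opening": finger opening in mm; "grip_force": force on a finger pad.
Only numpy, scipy, OpenCV 4.12 (cv2) and the standard library are available. Lean on these libraries where they do the work, as an engineer would, in place of code of your own. Each camera call takes 0.05 s, during which the arm holds its last target. There are 200 camera calls.

TASK

Stow the spice jars for the drive: the rack's retaining bar is screwed shut over the empty bores, so turn its captive screw-knob back until it springs up, slide the bar back out of the way and stand every jar upright, fully down in a bore of its own. Then slide the bar home over the lids and fasten it again: with the wing in line with the bar push the knob down against its spring and, holding it down, turn it a quarter turn clockwise until the wing stands across the bar and the knob stays down by itself. Do not disturb the bowls, jug, whisk stand and scoop.

Things in the scene. Friction and masses are not known exactly. Their poses are not given: they have to be found in the camera images.
- rack: Travel rack bolted to the steel shelf: oak block 66 (x) by 304 (y) by 40 mm high, five bores in a row along y at 60 mm pitch, between two steel cheeks with flat flanges on top at 81 mm (x -35 to +105; right one y -189 to -155, left one +155 to +175 mm). Origin: on the shelf under the middle of the row; x to the rear (away from the robot), y left along the row, z up.
- bore0 (a point): Centre of the flat floor of bore 0 (at rack y = -120 mm), 10 mm above the shelf; the bore is 47 mm wide and 30 mm deep, its mouth 40 mm above the shelf. Axes as the rack's.
- bore1 (a point): Centre of the flat floor of bore 1 (at rack y = -60 mm), 10 mm above the shelf; the bore is 47 mm wide and 30 mm deep, its mouth 40 mm above the shelf. Axes as the rack's.
- bore2 (a point): Centre of the flat floor of bore 2 (at rack y = 0 mm), 10 mm above the shelf; the bore is 47 mm wide and 30 mm deep, its mouth 40 mm above the shelf. Axes as the rack's.
- bore3 (a point): Centre of the flat floor of bore 3 (at rack y = 60 mm), 10 mm above the shelf; the bore is 47 mm wide and 30 mm deep, its mouth 40 mm above the shelf. Axes as the rack's.
- bore4 (a point): Centre of the flat floor of bore 4 (at rack y = 120 mm), 10 mm above the shelf; the bore is 47 mm wide and 30 mm deep, its mouth 40 mm above the shelf. Axes as the rack's.
- jar0: Spice jar (all alike, some of the five may be absent): amber glass, round, 44 mm across, 74 mm high in all, heavy base with bevelled foot, black lid 41 mm across over the top 16 mm; 0.13 to 0.21 kg. Origin: centre of its underside, z up the jar. Fits any bore; seated, its underside is 10 mm and its lid 84 mm above the shelf.
- jar1: Spice jar (all alike, some of the five may be absent): amber glass, round, 44 mm across, 74 mm high in all, heavy base with bevelled foot, black lid 41 mm across over the top 16 mm; 0.13 to 0.21 kg. Origin: centre of its underside, z up the jar. Fits any bore; seated, its underside is 10 mm and its lid 84 mm above the shelf.
- jar2: Spice jar (all alike, some of the five may be absent): amber glass, round, 44 mm across, 74 mm high in all, heavy base with bevelled foot, black lid 41 mm across over the top 16 mm; 0.13 to 0.21 kg. Origin: centre of its underside, z up the jar. Fits any bore; seated, its underside is 10 mm and its lid 84 mm above the shelf.
- jar3: Spice jar (all alike, some of the five may be absent): amber glass, round, 44 mm across, 74 mm high in all, heavy base with bevelled foot, black lid 41 mm across over the top 16 mm; 0.13 to 0.21 kg. Origin: centre of its underside, z up the jar. Fits any bore; seated, its underside is 10 mm and its lid 84 mm above the shelf.
- jar4: Spice jar (all alike, some of the five may be absent): amber glass, round, 44 mm across, 74 mm high in all, heavy base with bevelled foot, black lid 41 mm across over the top 16 mm; 0.13 to 0.21 kg. Origin: centre of its underside, z up the jar. Fits any bore; seated, its underside is 10 mm and its lid 84 mm above the shelf.
- bar (a joint): Retaining bar, flat metal, 18 mm wide (x), 368 long (y), 5 thick, 87 to 92 mm above the shelf, sliding on the flanges along rack x. Value in m: 0 = home at its front stop, over the middle of the bores, 3 mm above seated lids; 0.085 = fully back, clear of them. Starts home, fastened by the screw-knob; freed it slides with about 2 N, stays where left. Below about 0.035 no jar can pass it.
- screw (a joint): Captive screw-knob pushed down into the bar, m: 0 = sprung up, 0.013 = stop; spring 3 to 11 N. Goes down past 0.004 only with the bar home (within 1 mm) and the wing in line with it (joint wing within 0.15 of 0): its cross pin then drops through a slot. From 0.009 down it turns into the thread; fastened, it stays by itself at 0.009 to 0.0105 and holds the bar. Turned back to 0 it springs up.
- wing (a joint): Turn of the captive screw-knob, rad, clockwise from above: 0 = wing in line with the bar; 1.57 = wing square across the bar (fastened, if turned while pushed down). Starts fastened, at 1.2 to 1.5. Limits -0.7 and 1.6; turns freely while sprung up and stays where left; light (0.02 N m).
- wing_grip (a point): Grip point of the captive screw-knob, on its axis, 138 mm above the shelf while up, at rack x = joint bar, y = -172 mm; moves and turns with it. The knob is a black wing above the bar's right end: 10 mm thick along this point's x (pinch it there), 38 mm long along y, from 20 mm below this point to 6 mm above, on a round hub 20 mm across.
- bowls: Bystander: stack of two speckled ceramic bowls, 124 mm across and 68 mm high. Origin: under its middle, on the shelf. To be left alone.
- jug: Bystander: open glass milk jug, 84 mm across and 110 mm high, its handle reaching 72 mm out along its +y. Origin: under its middle, on the shelf. To be left alone.
- whisk_stand: Bystander: waisted sage-green silicone whisk stand, 66 mm across the foot and 70 mm high. Origin: under its middle, on the shelf. To be left alone.
- scoop: Bystander: wooden scoop lying flat, 40 mm wide, about 137 mm long (along its y) and 20 mm high. Origin: under its middle, on the shelf. To be left alone.
Things that resemble listed ones, but are neither listed nor needed, are in the scene too. Leave any red look-alike of the jar2 alone.

How it is judged (in metres and radians):
On the way, in this order (a step that is already met when the one before it is completed fails the run):
1. every jar stands seated in a bore, with the bar back clear of them ((horizontal distance between jar0 and bore0 below 0.005 m or horizontal distance between jar0 and bore1 below 0.005 m or horizontal distance between jar0 and bore2 below 0.005 m or horizontal distance between jar0 and bore3 below 0.005 m or horizontal distance between jar0 and bore4 below 0.005 m) and height (world z) of each of jar0, jar1, jar2, jar3, jar4 below 0.015 m and angle between each of jar0, jar1, jar2, jar3, jar4's own z axis and vertical below 0.12 rad and (horizontal distance between jar1 and bore0 below 0.005 m or horizontal distance between jar1 and bore1 below 0.005 m or horizontal distance between jar1 and bore2 below 0.005 m or horizontal distance between jar1 and bore3 below 0.005 m or horizontal distance between jar1 and bore4 below 0.005 m) and (horizontal distance between jar2 and bore0 below 0.005 m or horizontal distance between jar2 and bore1 below 0.005 m or horizontal distance between jar2 and bore2 below 0.005 m or horizontal distance between jar2 and bore3 below 0.005 m or horizontal distance between jar2 and bore4 below 0.005 m) and (horizontal distance between jar3 and bore0 below 0.005 m or horizontal distance between jar3 and bore1 below 0.005 m or horizontal distance between jar3 and bore2 below 0.005 m or horizontal distance between jar3 and bore3 below 0.005 m or horizontal distance between jar3 and bore4 below 0.005 m) and (horizontal distance between jar4 and bore0 below 0.005 m or horizontal distance between jar4 and bore1 below 0.005 m or horizontal distance between jar4 and bore2 below 0.005 m or horizontal distance between jar4 and bore3 below 0.005 m or horizontal distance between jar4 and bore4 below 0.005 m) and value of joint bar above 0.025 m), for 0.2 s.
2. the bar is slid home over the seated jars ((horizontal distance between jar0 and bore0 below 0.005 m or horizontal distance between jar0 and bore1 below 0.005 m or horizontal distance between jar0 and bore2 below 0.005 m or horizontal distance between jar0 and bore3 below 0.005 m or horizontal distance between jar0 and bore4 below 0.005 m) and height (world z) of each of jar0, jar1, jar2, jar3, jar4 below 0.015 m and angle between each of jar0, jar1, jar2, jar3, jar4's own z axis and vertical below 0.12 rad and (horizontal distance between jar1 and bore0 below 0.005 m or horizontal distance between jar1 and bore1 below 0.005 m or horizontal distance between jar1 and bore2 below 0.005 m or horizontal distance between jar1 and bore3 below 0.005 m or horizontal distance between jar1 and bore4 below 0.005 m) and (horizontal distance between jar2 and bore0 below 0.005 m or horizontal distance between jar2 and bore1 below 0.005 m or horizontal distance between jar2 and bore2 below 0.005 m or horizontal distance between jar2 and bore3 below 0.005 m or horizontal distance between jar2 and bore4 below 0.005 m) and (horizontal distance between jar3 and bore0 below 0.005 m or horizontal distance between jar3 and bore1 below 0.005 m or horizontal distance between jar3 and bore2 below 0.005 m or horizontal distance between jar3 and bore3 below 0.005 m or horizontal distance between jar3 and bore4 below 0.005 m) and (horizontal distance between jar4 and bore0 below 0.005 m or horizontal distance between jar4 and bore1 below 0.005 m or horizontal distance between jar4 and bore2 below 0.005 m or horizontal distance between jar4 and bore3 below 0.005 m or horizontal distance between jar4 and bore4 below 0.005 m) and value of joint bar below 0.005 m), for 0.1 s.
3. the screw-knob is pushed in and turned into its thread (value of joint bar below 0.005 m and value of joint screw above 0.0085 m and value of joint wing above 1.1 rad), for 0.2 s.
At the end, for the whole second after the job is handed in: Every jar present stands upright (within 0.12 rad) in a bore, its underside within 5 mm of the bore's axis and below 15 mm over the shelf; the bar is within 5 mm of home; the screw-knob, let go, stays at least 8.5 mm down and turned at least 1.1 rad clockwise; all at rest (all of step 3 and (horizontal distance between jar0 and bore0 below 0.005 m or horizontal distance between jar0 and bore1 below 0.005 m or horizontal distance between jar0 and bore2 below 0.005 m or horizontal distance between jar0 and bore3 below 0.005 m or horizontal distance between jar0 and bore4 below 0.005 m) and height (world z) of each of jar0, jar1, jar2, jar3, jar4 below 0.015 m and angle between each of jar0, jar1, jar2, jar3, jar4's own z axis and vertical below 0.12 rad and (horizontal distance between jar1 and bore0 below 0.005 m or horizontal distance between jar1 and bore1 below 0.005 m or horizontal distance between jar1 and bore2 below 0.005 m or horizontal distance between jar1 and bore3 below 0.005 m or horizontal distance between jar1 and bore4 below 0.005 m) and (horizontal distance between jar2 and bore0 below 0.005 m or horizontal distance between jar2 and bore1 below 0.005 m or horizontal distance between jar2 and bore2 below 0.005 m or horizontal distance between jar2 and bore3 below 0.005 m or horizontal distance between jar2 and bore4 below 0.005 m) and (horizontal distance between jar3 and bore0 below 0.005 m or horizontal distance between jar3 and bore1 below 0.005 m or horizontal distance between jar3 and bore2 below 0.005 m or horizontal distance between jar3 and bore3 below 0.005 m or horizontal distance between jar3 and bore4 below 0.005 m) and (horizontal distance between jar4 and bore0 below 0.005 m or horizontal distance between jar4 and bore1 below 0.005 m or horizontal distance between jar4 and bore2 below 0.005 m or horizontal distance between jar4 and bore3 below 0.005 m or horizontal distance between jar4 and bore4 below 0.005 m) and linear speed of each of jar0, jar1, jar2, jar3, jar4 below 0.02 m/s and velocity of joint wing below 0.1 rad/s); the robot touches nothing.
It fails at once if the bowls is moved more than 4 cm or tipped (distance of bowls from where it was at the start of the episode above 0.04 m or angle between bowls's own z axis and vertical above 0.5 rad).
It fails at once if the jug is moved more than 4 cm or tipped (distance of jug from where it was at the start of the episode above 0.04 m or angle between jug's own z axis and vertical above 0.5 rad).
It fails at once if the whisk stand is moved more than 4 cm or tipped (distance of whisk_stand from where it was at the start of the episode above 0.04 m or angle between whisk_stand's own z axis and vertical above 0.5 rad).
It fails at once if the scoop is moved more than 4 cm or tipped (distance of scoop from where it was at the start of the episode above 0.04 m or angle between scoop's own z axis and vertical above 0.5 rad).
Of jar0, jar1, jar2, jar3, jar4 only 3 to 5 are there at a start; the rules pass over those that are not, and their reading is None.
At some moment in a run one of jar0, jar1, jar2, jar3, jar4 may be knocked a few centimetres aside while the robot is not near it.
It also fails if it takes over 210 s, if anything falls off the work surface, if the arm or the gripper's body presses on something with over 40 N, if the wrist force passes 120 N, or if a joint passes its speed limit or range.

## Working session

There is one attempt and no reset: what is moved stays moved. The work goes in short steps, Python scripts to look and compute and a shell command to move; the robot and the scene stay as the last step left them, time stands still between calls to the robot, and variables do not carry over. Pictures are saved under pics/ and viewed, at most 14 in all, crops included, and the job is handed in when it is done.

```bash
ls; mkdir -p pics; python3 - <<'E'
from bench import bot,cams
import cv2,json
for n in("side","top"):
    cv2.imwrite(f"pics/{n}0.png",cams.camera(n)[:,:,::-1]); c=cams.calibration(n); print(n,c)
print(bot.state())
E
```

```text
pics
side {'camera_matrix': array([[474.57255329,   0.        , 320.82497959],
       [  0.        , 474.57255329, 238.5076629 ],
       [  0.        ,   0.        ,   1.        ]]), 'D': array([-0.12728244,  0.        ,  0.        ,  0.        ,  0.        ]), 'camera_from_world': array([[ 8.73997291e-01, -4.85928375e-01,  1.53260002e-03,
        -5.07857539e+02],
       [-3.33922271e-01, -6.02882401e-01, -7.24588661e-01,
         2.72774799e+02],
       [ 3.53022168e-01,  6.32776758e-01, -6.89179892e-01,
         1.04575536e+03],
       [ 0.00000000e+00,  0.00000000e+00,  0.00000000e+00,
         1.00000000e+00]])}
top {'camera_matrix': array([[512.51424441,   0.        , 315.31580764],
       [  0.        , 512.51424441, 232.743365  ],
       [  0.        ,   0.        ,   1.        ]]), 'D': array([-0.0181913,  0.       ,  0.       ,  0.       ,  0.       ]), 'camera_from_world': array([[ 2.04873604e-02, -9.99788065e-01,  2.02322887e-03,
        -1.75219879e+01],
       [-9.92617846e-01, -2.05823077e-02, -1.19524813e-01,
         5.61112362e+02],
       [ 1.19541124e-01,  4.40454834e-04, -9.92829152e-01,
         1.20837637e+03],
       [ 0.00000000e+00,  0.00000000e+00,  0.00000000e+00,
         1.00000000e+00]])}
{'t': 0.1, 'joint_positions': array([ 9.77700829e-01,  2.91206214e-01, -1.54031486e-01,  1.12672049e+00,
       -3.27999274e-05,  1.43151780e+00]), 'joint_vel': array([-0.00061198,  0.00016538,  0.00044453, -0.00020096,  0.00022576,
       -0.0005396 ]), 'joint_efforts': array([ 2.01882962e-03, -5.37976456e+01,  3.31918681e+01,  9.33978445e-03,
       -1.72181794e-04,  2.02755683e-05]), 'ee_pos': array([229.94481686, 471.54966527, 247.8061693 ]), 'orientation': array([-1.92693900e-04,  2.24966287e-01,  9.74366375e-01, -5.48286079e-04]), 'wrist_force': array([-0.58007428, -0.24285286,  0.2138158 ]), 'torque': array([ 0.03017874, -0.01339255, -0.00946337]), 'grip_force': 0.0, 'opening': 85.31729841241}
```

View pics/top0.png

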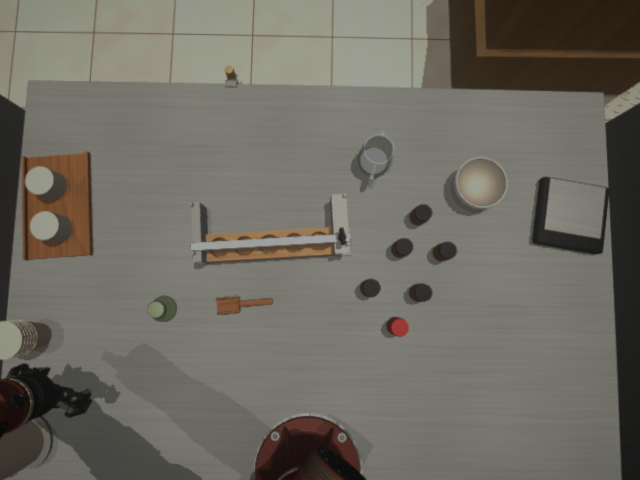

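View pics/side0.png

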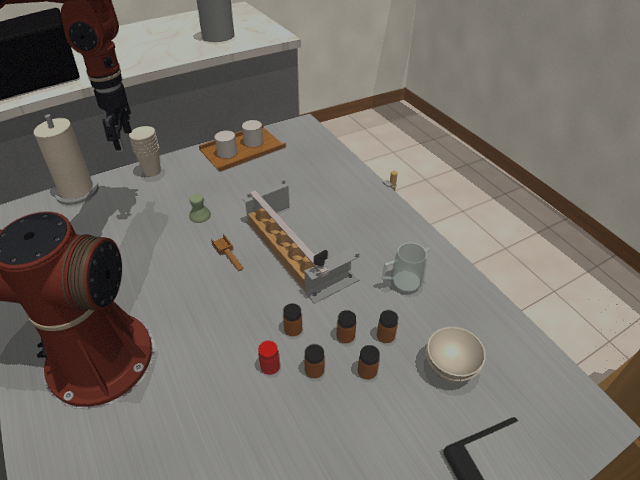

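Top view: five black lids at (421,214), (402,248), (445,251), (370,288), (420,292), and the red look-alike at (399,327). The rack runs x 192–350 with the knob at (342,237). The side view shows the same five amber jars: (387,326), (346,326), (369,361), (292,319), (314,361), with red at (269,357). The cups (40,180) and the whisk stand (158,310) are not jars.

```bash
cat > h.py <<'E'
import numpy as np,cv2
from bench import bot,cams
C={n:cams.calibration(n) for n in("side","top")}
def und(n,uv):
    return cv2.undistortPoints(np.array(uv,float).reshape(-1,1,2),C[n]["camera_matrix"],C[n]["D"]).reshape(-1,2)
def ray(n,uv):
    T=C[n]["camera_from_world"];R=T[:3,:3];o=-R.T@T[:3,3]
    return o,[R.T@np.array([a,b,1]) for a,b in und(n,uv)]
def atz(n,uv,z):
    o,d=ray(n,uv); return np.array([o+k*(z-o[2])/k[2] for k in d])
def tri(uvt,uvs):
    P=[C[n]["camera_from_world"][:3] for n in("top","side")]
    X=cv2.triangulatePoints(P[0],P[1],und("top",uvt).T,und("side",uvs).T); return (X[:3]/X[3]).T
def proj(n,X):
    T=C[n]["camera_from_world"]
    return cv2.projectPoints(np.array(X,float).reshape(-1,1,3),cv2.Rodrigues(T[:3,:3])[0],T[:3,3],C[n]["camera_matrix"],C[n]["D"])[0].reshape(-1,2)
def crop(n,x,y,w,h,s,f):
    im=cams.camera(n)[y:y+h,x:x+w,::-1]
    cv2.imwrite(f,cv2.resize(im,None,fx=s,fy=s,interpolation=cv2.INTER_CUBIC))
def tool(): # tool axes, columns, world
    from scipy.spatial.transform import Rotation as R
    q=bot.state()["orientation"];return R.from_quat(q[[1,2,3,0]]).as_matrix()
E
python3 - <<'E'
from h import *
crop("top",185,185,195,90,4,"pics/t1.png")
crop("side",235,175,135,140,4.25,"pics/s1.png")
for n,lim in(("top",(350,200,470,345)),("side",(255,295,405,385))):
    im=cv2.imread(f"pics/{n}0.png");x0,y0,x1,y1=lim
    g=im[y0:y1,x0:x1].max(2); m=(g<60).astype(np.uint8)
    k,_,st,ce=cv2.connectedComponentsWithStats(m)
    for i in range(1,k):
        if st[i,4]>40: print(n,st[i,:4]+[x0,y0,0,0],st[i,4],(ce[i]+[x0,y0]).round(1))
print(tool())
E
```

```text
top [409 205  22  20] 316 [420.  214.6]
top [391 239  21  19] 291 [401.4 247.8]
top [433 243  23  18] 322 [443.9 251.3]
top [360 280  20  17] 263 [369.5 287.9]
top [409 284  23  18] 312 [419.8 292.4]
side [284 304  17  17] 248 [291.8 312.1]
side [379 310  19  18] 256 [388.2 318.7]
side [338 311  18  17] 257 [346.6 319.1]
side [305 345  19  19] 297 [314.  353.9]
side [360 346  19  19] 307 [369.1 354.9]
[[-8.98802331e-01  4.38353877e-01 -4.97641182e-04]
 [ 4.38354136e-01  8.98802078e-01 -6.90517918e-04]
 [ 1.44589722e-04 -8.38782184e-04 -9.99999638e-01]]
```

View pics/t1.png

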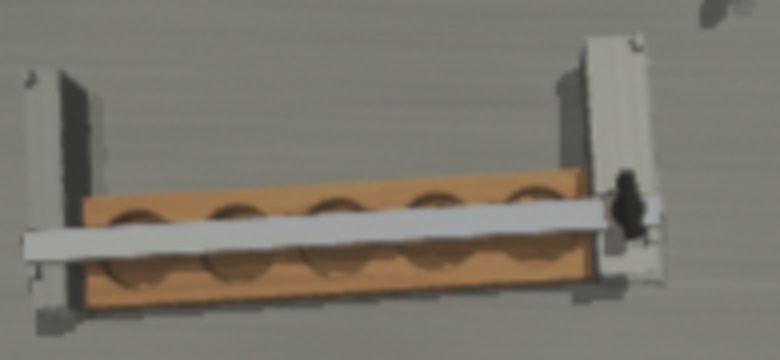

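View pics/s1.png

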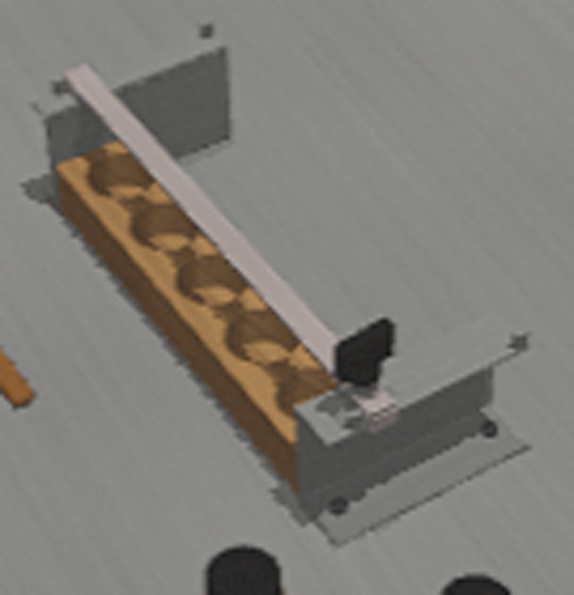

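Crops: the bar's ends are at top-crop (24,247) and (660,208), the knob at (628,205) turned nearly across the bar. Side crop: knob top at (365,345), block front corners at (57,165) and (297,443).

```bash
cat >> h.py <<'E'
from scipy.optimize import least_squares
def cyl(X,r,z0,z1):
    a=np.linspace(0,2*np.pi,40,endpoint=False)
    return np.array([[X[0]+r*np.cos(t),X[1]+r*np.sin(t),X[2]+z] for z in(z0,z1) for t in a])
def hullc(n,P):
    h=cv2.convexHull(proj(n,P).astype(np.float32));m=cv2.moments(h);return np.array([m["m10"],m["m01"]])/m["m00"]
def jarfit(ct,cs):
    f=lambda X:np.r_[hullc("top",cyl(X,20.5,58,74))-ct,hullc("side",cyl(X,20.5,58,74))-cs]
    r=least_squares(f,[*atz("top",[ct],66)[0][:2],0],diff_step=1e-3);return r.x,r.fun
E
python3 - <<'E'
from h import *
top=[[420,214.6],[401.4,247.8],[443.9,251.3],[369.5,287.9],[419.8,292.4]]
side=[[388.2,318.7],[346.6,319.1],[369.1,354.9],[291.8,312.1],[314,353.9]]
for c in top: print("approx",atz("top",[c],66)[0].round(0))
for s in side: print("s",atz("side",[s],66)[0].round(0))
# rack fit
t=[((24,232),(9,184,92)),((25,262),(-9,184,92)),((660,195),(9,-184,92)),((660,222),(-9,-184,92)),
((84,200),(33,152,40)),((583,169),(33,-152,40)),((585,38),(105,-155,81)),((643,36),(105,-189,81)),((662,282),(-35,-189,81)),((27,70),(105,175,81)),((62,70),(105,155,81))]
s=[((57,165),(-33,152,40)),((297,443),(-33,-152,40)),((65,73),(-9,184,92)),((85,65),(9,184,92)),((527,341),(105,-189,81)),((325,443),(-35,-189,81))]
uv={"top":np.array([[185+(a+.5)/4-.5,185+(b+.5)/4-.5] for (a,b),_ in t]),"side":np.array([[235+(a+.5)/4.25-.5,175+(b+.5)/4.25-.5] for (a,b),_ in s])}
M={"top":np.array([m for _,m in t],float),"side":np.array([m for _,m in s],float)}
def W(p,m):
    c,q=np.cos(p[2]),np.sin(p[2]);return m@np.array([[c,q,0],[-q,c,0],[0,0,1]])+[p[0],p[1],p[3]]
f=lambda p:np.concatenate([(proj(n,W(p,M[n]))-uv[n]).ravel() for n in uv])
r=least_squares(f,[430,50,0,0],loss="soft_l1",x_scale=[100,100,1,10]);print("rack x y yaw dz",r.x.round(3));print(f(r.x).reshape(-1,2).round(1).tolist())
print("wing grip",W(r.x,np.array([[0,-172,128.]])),"bores",W(r.x,np.array([[0,-120+60*i,10.] for i in range(5)])).round(1).tolist())
k=tri([[185+628.5/4-.5,185+205/4]],[[235+365/4.25,175+345/4.25]]);print("knob tri",k)
E
```

```text
approx [ 606. -253.   66.]
approx [ 526. -209.   66.]
approx [ 520. -309.   66.]
approx [ 431. -135.   66.]
approx [ 423. -252.   66.]
s [ 608. -260.   66.]
s [ 527. -215.   66.]
s [ 520. -318.   66.]
s [ 429. -139.   66.]
s [ 420. -260.   66.]
rack x y yaw dz [5.30131e+02 1.03482e+02 7.90000e-02 9.80000e-01]
[[-3.0, 0.2], [-3.1, 0.5], [-2.6, 0.3], [-2.1, 1.3], [0.2, -0.3], [1.4, 0.2], [0.9, 0.3], [0.8, -0.0], [0.0, -2.2], [0.0, 0.3], [-0.2, -0.1], [0.4, 0.1], [0.8, 1.8], [-0.9, -1.3], [-0.0, -1.6], [1.6, 0.9], [1.5, 0.5]]
wing grip [[543.6567589  -67.98521279 128.98034899]] bores [[539.6, -16.1, 11.0], [534.8, 43.7, 11.0], [530.1, 103.5, 11.0], [525.4, 163.3, 11.0], [520.7, 223.1, 11.0]]
knob tri [[544.25079796 -65.38911851 122.81812304]]
```

```bash
R='[-0.032,-0.0217,0,0]'; 
python3 -m pendant '[[-0.0324,-0.0217,0,0],[-0.0324,-0.0217,0,0],[-0.0324,-0.0217,0,0],[-0.0324,-0.0217,0,0],[-0.0324,-0.0217,0,0],[-0.0324,-0.0217,0,0],[-0.0324,-0.0217,0,0],[-0.0324,-0.0217,0,0]]' 0.05 40
python3 -m pendant '[[-0.0324,-0.0217,0,0],[-0.0324,-0.0217,0,0],[-0.0324,-0.0217,0,0],[-0.0324,-0.0217,0,0],[-0.0324,-0.0217,0,0],[-0.0324,-0.0217,0,0],[-0.0324,-0.0217,0,0],[-0.0324,-0.0217,0,0]]'
python3 - <<'E'
from h import *
top=np.array([[420,214.6],[401.4,247.8],[443.9,251.3],[369.5,287.9],[419.8,292.4]])
side=np.array([[388.2,318.7],[346.6,319.1],[369.1,354.9],[291.8,312.1],[314,353.9]])
for i in range(5):
    x,e=jarfit(top[i],side[i]);print("jar",x.round(1),e.round(1))
t=[((24,232),(9,184,92)),((25,262),(-9,184,92)),((660,195),(9,-184,92)),((660,222),(-9,-184,92)),
((84,200),(33,152,40)),((583,169),(33,-152,40)),((585,38),(105,-155,81)),((643,36),(105,-189,81)),((27,70),(105,175,81)),((62,70),(105,155,81))]
s=[((57,165),(-33,152,40)),((297,443),(-33,-152,40)),((65,73),(-9,184,92)),((85,65),(9,184,92)),((527,341),(105,-189,81))]
uv={"top":np.array([[185+(a+.5)/4-.5,185+(b+.5)/4-.5] for (a,b),_ in t]),"side":np.array([[235+(a+.5)/4.25-.5,175+(b+.5)/4.25-.5] for (a,b),_ in s])}
M={"top":np.array([m for _,m in t],float),"side":np.array([m for _,m in s],float)}
def W(p,m):
    m=m.copy()
    if len(p)>4: m[m[:,2]==92,1]+=p[4]
    c,q=np.cos(p[2]),np.sin(p[2]);return m@np.array([[c,q,0],[-q,c,0],[0,0,1]])+[p[0],p[1],p[3]]
for names in(("top",),("side",),("top","side")):
    f=lambda p:np.concatenate([(proj(n,W(p,M[n]))-uv[n]).ravel() for n in names])
    r=least_squares(f,[530,103,.08,0,-7],loss="soft_l1",x_scale=[100,100,1,10,10]);print("rack",names,r.x.round(3))
print(f(r.x).reshape(-1,2).round(1).tolist())
p=r.x[:4];print("wing grip",W(p,np.array([[0,-172,128.]])),"bores",W(p,np.array([[0,-120+60*i,10.] for i in range(5)])).round(1).tolist())
im=cv2.imread("pics/top0.png")[222:250,330:356].max(2);ys,xs=np.nonzero(im<70);P=np.c_[xs+330,ys+222].astype(float)
G=atz("top",P,122)[:,:2];c=G.mean(0);v=np.linalg.eigh(np.cov((G-c).T))[1][:,1];print("knob",len(P),c,"len angle",np.arctan2(v[1],v[0]))
S=bot.state();print(S["ee_pos"],S["t"],S["joint_positions"])
E
```

```text
t: 0.87
ee_pos: [387.5, 200.4, 248.4]
orientation: [0.0, 0.225, 0.974, 0.0]
wrist_force: [1.6, 0.8, -0.0]
opening: 50.0
grip_force: 0.0
t: 1.53
ee_pos: [544.4, -69.4, 248.2]
orientation: [-0.0, 0.225, 0.974, 0.0]
wrist_force: [0.1, 0.4, 0.9]
opening: 50.2
grip_force: 0.0
jar [ 607.4 -256.5    0. ] [ 1.4 -0.6 -1.1 -0.9]
jar [ 526.7 -212.     0. ] [ 1.2 -0.3 -0.8 -1.1]
jar [ 520.1 -313.7    0. ] [ 1.9 -0.1 -0.9 -1.6]
jar [ 430.  -136.4    0. ] [ 0.7  0.3 -0.1 -0.9]
jar [ 421.6 -255.7    0. ] [ 1.5  0.4 -0.3 -1.6]
rack ('top',) [ 5.31556e+02  1.05263e+02  8.00000e-02 -5.94500e+00 -7.33000e+00]
rack ('side',) [ 5.34526e+02  1.18347e+02  8.50000e-02 -1.11480e+01 -6.50100e+00]
rack ('top', 'side') [ 5.30227e+02  1.05417e+02  8.00000e-02  5.89000e-01 -8.08600e+00]
[[-0.3, 0.1], [-0.3, 0.4], [0.1, -0.1], [0.6, 0.9], [-0.6, -0.2], [0.6, 0.1], [-0.0, 0.2], [-0.1, -0.1], [-0.8, 0.4], [-1.1, -0.1], [0.2, -0.1], [0.6, 1.3], [0.1, -0.1], [1.0, -0.4], [1.3, 0.5]]
wing grip [[544.00146168 -66.0304418  128.5889172 ]] bores [[539.8, -14.2, 10.6], [535.0, 45.6, 10.6], [530.2, 105.4, 10.6], [525.4, 165.2, 10.6], [520.6, 225.0, 10.6]]
knob 97 [543.47908196 -63.75749443] len angle -2.935666729600145
[544.39571912 -69.42672702 248.18294227] 1.5333 [-2.60120936e-01  3.36184549e-01 -8.91678850e-02  1.14557403e+00
  8.48238803e-05  1.93985957e-01]
```

```bash

python3 -m pendant '[[0,0,0,-0.11],[0,0,0,-0.11],[0,0,0,-0.11],[0,0,0,-0.11],[0,0,0,-0.11],[0,0,0,-0.11],[-0.0005,0.0044,0,0],[0,0,0,0]]' 0.05 40
python3 -m pendant '[[0,0,0.03,0],[0,0,0.03,0],[0,0,0.03,0],[0,0,0.015,0],[0,0,0.015,0],[0,0,0,0]]' 
python3 - <<'E'
from h import *
crop("top",300,190,90,80,6,"pics/t2.png");crop("side",265,190,110,100,6,"pics/s2.png")
t=cv2.imread("pics/t2.png");s=cv2.imread("pics/s2.png")
t=cv2.resize(t,(450,400));s=cv2.resize(s,(440,400));t=t[:,:350]
cv2.imwrite("pics/c2.png",np.hstack([t,s]))
E
```

```text
t: 2.2
ee_pos: [543.3, -62.4, 248.2]
orientation: [-0.0, -0.101, 0.995, 0.0]
wrist_force: [-0.8, 0.4, -0.3]
opening: 49.7
grip_force: 0.0
t: 2.7
ee_pos: [541.5, -62.4, 125.5]
orientation: [-0.002, -0.101, 0.995, 0.001]
wrist_force: [0.3, 0.1, -0.2]
opening: 50.0
grip_force: 0.0
```

View pics/c2.png

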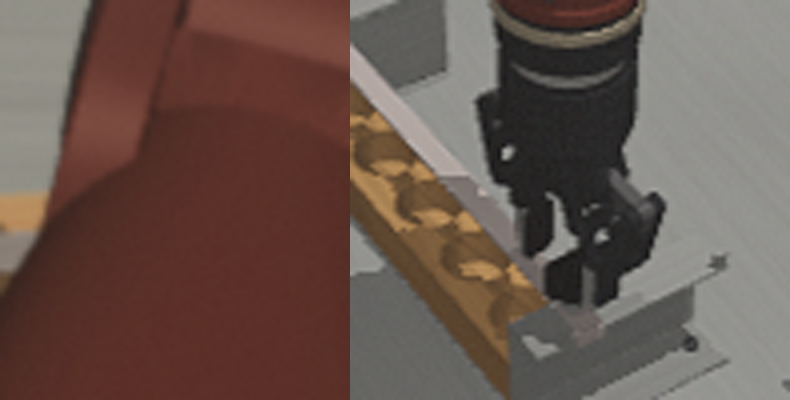

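The side view shows the wing between the fingers, with the left finger near (540,230) and the right one near (600,280). I'll recentre and close.

```bash

python3 -m pendant '[[-0.002,-0.003,0,0],[0,0,0,0]]' 
python3 -m pendant '[[0,0,0,0],[0,0,0,0],[0,0,0,0],[0,0,0,0],[0,0,0,0],[0,0,0,0],[0,0,0,0]]' 0 20; python3 -c "
from bench import bot;print(bot.state())"
```

```text
t: 2.97
ee_pos: [547.4, -66.1, 129.6]
orientation: [0.001, -0.102, 0.995, -0.0]
wrist_force: [-0.3, -0.4, 0.5]
opening: 50.0
grip_force: 0.0
t: 3.55
ee_pos: [546.5, -66.2, 128.8]
orientation: [0.0, -0.103, 0.995, -0.001]
wrist_force: [0.8, -3.7, 4.7]
opening: 9.5
grip_force: 25.0
{'t': 3.55, 'joint_positions': array([-2.52818480e-01,  4.32272761e-01, -2.76903681e-01,  8.60326409e-01,
       -8.13519342e-04, -4.58636724e-01]), 'joint_vel': array([-2.60409439e-04, -1.31582033e-04,  3.79367782e-04,  7.08456860e-04,
        2.71948423e-03, -3.85940363e-05]), 'joint_efforts': array([ 2.51043275e+00, -5.66690111e+01,  2.68941951e+01,  6.41989075e-01,
        1.38458267e+00,  2.40385719e-02]), 'ee_pos': array([546.50305948, -66.15152883, 128.76495234]), 'orientation': array([ 4.64584562e-04, -1.02727287e-01,  9.94709264e-01, -6.06534722e-04]), 'wrist_force': array([ 0.77988886, -3.69265803,  4.71723147]), 'torque': array([-0.94679144,  0.03234572,  0.00818677]), 'grip_force': 24.998805820941925, 'opening': 9.533591305986072}
```

```bash

python3 -m pendant '[[0,0,0,0],[0.002,0,0,0],[0,0,0,0]]' 0.018
python3 -m pendant '[[0,0,0,0],[0,0,0,0],[0,0,0,0]]' 0 30
python3 -m pendant '[[0,0,0,-0.1],[0,0,0,-0.1],[0,0,0,-0.1],[0,0,0,-0.1],[0,0,0,0]]'
python3 -m pendant '[[0,0,0,-0.1],[0,0,0,-0.1],[0,0,0,-0.1],[0,0,0,-0.1],[0,0,0,0]]'
python3 -m pendant '[[0,0,0,-0.1],[0,0,0,-0.1],[0,0,0,-0.1],[0,0,0,-0.1],[0,0,0,0]]'
```

```text
t: 3.8
ee_pos: [543.2, -65.4, 127.8]
orientation: [-0.001, -0.103, 0.995, 0.001]
wrist_force: [-0.2, 0.7, -0.1]
opening: 18.6
grip_force: 0.0
t: 4.05
ee_pos: [543.8, -66.6, 128.1]
orientation: [-0.0, -0.103, 0.995, -0.001]
wrist_force: [-1.3, -5.1, 0.8]
opening: 9.3
grip_force: 34.7
t: 4.47
ee_pos: [543.9, -66.6, 128.5]
orientation: [-0.0, -0.3, 0.954, -0.001]
wrist_force: [-2.4, -3.9, 5.0]
opening: 9.1
grip_force: 35.4
t: 4.88
ee_pos: [544.3, -66.6, 128.8]
orientation: [-0.0, -0.483, 0.876, -0.001]
wrist_force: [-1.9, -4.0, 8.2]
opening: 9.4
grip_force: 35.7
t: 5.3
ee_pos: [544.4, -66.6, 128.9]
orientation: [-0.0, -0.647, 0.762, -0.001]
wrist_force: [-1.2, -4.2, 7.5]
opening: 9.7
grip_force: 35.8
```

```bash

python3 -m pendant '[[0,0,0,-0.12],[0,0,0,-0.12],[0,0,0,0],[0,0,0,0]]'
python3 -m pendant '[[0,0,0,0],[0,0,0,0],[0,0,0,0]]' 0.022
python3 - <<'E'
from h import *
crop("side",265,190,110,100,6,"pics/s3.png")
E
```

```text
t: 5.63
ee_pos: [544.4, -66.7, 128.9]
orientation: [0.0, 0.732, -0.681, 0.001]
wrist_force: [-0.9, -4.1, 7.7]
opening: 9.1
grip_force: 35.8
t: 5.88
ee_pos: [543.9, -65.6, 128.1]
orientation: [-0.0, 0.733, -0.681, -0.0]
wrist_force: [0.1, -0.3, -0.7]
opening: 21.7
grip_force: 0.0
```

View pics/s3.png

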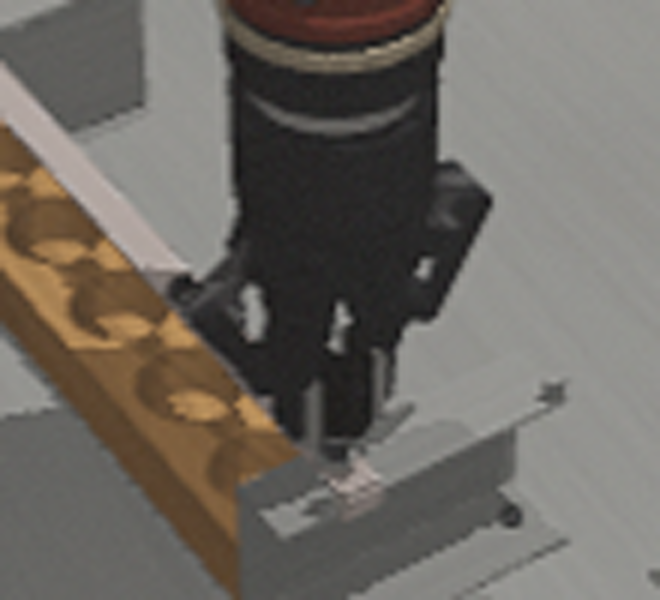

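The wing now shows between the fingers, in line with the bar, around (345,400). I'll raise to the sprung-up height, grip it and slide the bar back.

```bash

python3 -m pendant '[[0,0,-0.009,0],[0,0,0,0]]'
python3 -m pendant '[[0,0,0,0],[0,0,0,0],[0,0,0,0],[0,0,0,0]]' 0 30
python3 -m pendant '[[0,-0.01,0,0],[0,-0.015,0,0],[0,-0.015,0,0],[0,0,0,0]]'
python3 -m pendant '[[0,-0.015,0,0],[0,-0.015,0,0],[0,-0.01,0,0],[0,-0.004,0,0],[0,0,0,0],[0,0,0,0]]'
```

```text
t: 6.1
ee_pos: [544.6, -65.9, 138.6]
orientation: [-0.0, 0.733, -0.68, 0.0]
wrist_force: [1.6, -0.4, 0.0]
opening: 21.8
grip_force: 0.0
t: 6.43
ee_pos: [544.4, -66.0, 137.5]
orientation: [-0.0, 0.733, -0.68, 0.0]
wrist_force: [1.0, -0.5, 2.2]
opening: 9.3
grip_force: 35.1
t: 6.77
ee_pos: [585.9, -62.7, 137.2]
orientation: [-0.001, 0.733, -0.68, 0.0]
wrist_force: [0.8, 1.1, 2.7]
opening: 9.6
grip_force: 35.0
t: 7.27
ee_pos: [627.9, -59.4, 137.4]
orientation: [-0.001, 0.733, -0.68, 0.0]
wrist_force: [1.6, 1.8, 2.7]
opening: 9.3
grip_force: 35.0
```

```bash

python3 -m pendant '[[0,0,0,0],[0,0,0,0],[0,0,-0.02,0],[0,0,-0.03,0],[0,0,-0.03,0],[0,0,-0.03,0]]' 0.04
python3 -m pendant '[[-0.0104,0.0365,0,0],[-0.0104,0.0365,0,0],[-0.0104,0.0365,0,0],[-0.0104,0.0365,0,0],[-0.0104,0.0365,0,0],[-0.0104,0.0365,0,0],[-0.0104,0.0365,0,0],[-0.0104,0.0365,0,0]]' 0.07
python3 - <<'E'
from h import *
cv2.imwrite("pics/side4.png",cams.camera("side")[:,:,::-1]);cv2.imwrite("pics/top4.png",cams.camera("top")[:,:,::-1])
im=cv2.imread("pics/top4.png")[190:310,185:465]
s=cv2.imread("pics/side4.png")[175:385,240:420]
a=cv2.resize(im,None,fx=2.85,fy=2.85,interpolation=cv2.INTER_CUBIC);cv2.imwrite("pics/t4.png",a)
cv2.imwrite("pics/s4.png",cv2.resize(s,None,fx=2.8,fy=2.8,interpolation=cv2.INTER_CUBIC))
E
```

```text
t: 7.77
ee_pos: [626.9, -59.8, 248.3]
orientation: [0.001, 0.733, -0.68, -0.0]
wrist_force: [0.7, -0.2, -0.3]
opening: 39.8
grip_force: 0.0
t: 8.43
ee_pos: [327.9, 1.6, 246.8]
orientation: [0.0, 0.733, -0.68, -0.0]
wrist_force: [1.2, 0.6, 1.3]
opening: 69.7
grip_force: 0.0
```

View pics/t4.png

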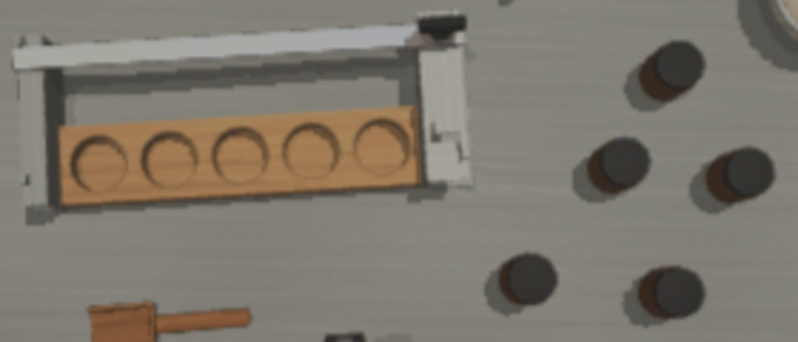

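View pics/s4.png

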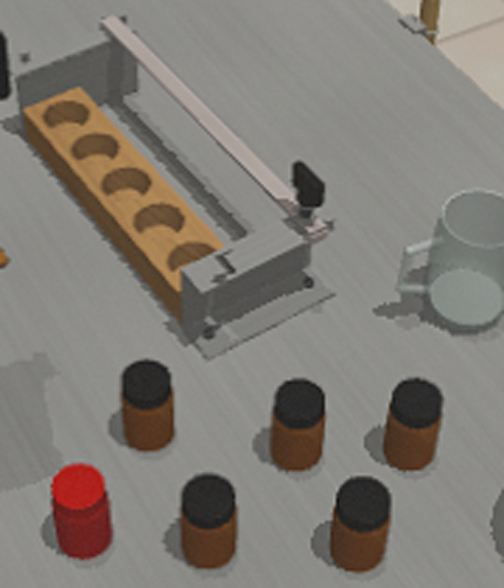

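The bar is back with the knob up, and all five bores are clear: top-crop centres (99,164), (170,160), (241,156), (311,152), (382,147). The five jars are upright, and the red one stays untouched.

```bash
cat >> h.py <<'E'
def blobs(n,lim,th,im):
    x0,y0,x1,y1=lim;m=(im[y0:y1,x0:x1].max(2)<th).astype(np.uint8)
    k,_,st,ce=cv2.connectedComponentsWithStats(m)
    return [(st[i]+[x0,y0,0,0,0],ce[i]+[x0,y0]) for i in range(1,k) if st[i,4]>100]
E
python3 - <<'E'
from h import *
T=cv2.imread("pics/top4.png");S=cv2.imread("pics/side4.png")
px=[(99,164),(170,160),(241,156),(311,152),(382,147)]
print("bores",atz("top",[[185+(a+.5)/2.85-.5,190+(b+.5)/2.85-.5] for a,b in px],40).round(1).tolist())
for th in(48,60,75):
    t=sorted(blobs("top",(350,195,470,310),th,T),key=lambda b:b[1][0]);s=blobs("side",(255,295,405,385),th,S)
    for b,c in t:
        g=atz("top",[c],66)[0];sc=min(s,key=lambda q:np.hypot(*(atz("side",[q[1]],66)[0]-g)[:2]))
        f=lambda X:np.r_[hullc("top",cyl(X,20.5,58,74))-c,hullc("side",cyl(X,20.5,58,74))-sc[1]]
        r=least_squares(f,[*g[:2],5.],x_scale=[100,100,10],diff_step=1e-2)
        ft=least_squares(lambda X:hullc("top",cyl([*X,0],20.5,58,74))-c,g[:2],diff_step=1e-3).x
        fs=least_squares(lambda X:hullc("side",cyl([*X,0],20.5,58,74))-sc[1],g[:2],diff_step=1e-3).x
        print(th,b[4],sc[0][4],r.x.round(1),r.fun.round(1),"top",ft.round(1),"side",fs.round(1))
    h=cv2.convexHull(proj("top",cyl([430,-136,0],20.5,58,74)).astype(np.float32));print(cv2.contourArea(h))
E
```

```text
bores [[520.8, 223.8, 40.0], [525.4, 164.0, 40.0], [530.0, 104.2, 40.0], [534.7, 45.3, 40.0], [540.1, -14.5, 40.0]]
256.49252222990617
60 255 247 [ 430.9 -135.2   -5.2] [-0.   0.1  0.1 -0. ] top [ 430.9 -134.6] side [ 429.1 -138.8]
60 279 255 [ 528.  -211.    -6.1] [ 0.3 -0.6 -0.6  0.1] top [ 525.9 -209.3] side [ 526.8 -215.2]
60 299 296 [ 422.8 -254.2   -9.2] [ 0.  -0.1 -0.1  0. ] top [ 422.5 -252.2] side [ 420.3 -259.5]
60 303 253 [ 609.3 -255.6   -6.8] [ 0.4 -0.9 -0.9  0.2] top [ 606.  -253.2] side [ 607.8 -260. ]
60 315 303 [ 522.4 -312.6   -9.5] [ 0.3 -0.7 -0.7  0.1] top [ 519.9 -309.5] side [ 519.8 -317.8]
256.49252222990617
75 286 261 [ 430.8 -135.2   -6. ] [ 0. -0. -0.  0.] top [ 430.7 -134.6] side [ 429.  -139.5]
75 315 266 [ 527.9 -210.6   -6.8] [ 0.3 -0.6 -0.7  0.1] top [ 525.7 -208.8] side [ 526.4 -215.2]
75 337 311 [ 422.7 -254.2   -9.5] [ 0.  -0.1 -0.1  0. ] top [ 422.4 -252.2] side [ 420.  -259.7]
75 342 266 [ 609.3 -255.7   -7.1] [ 0.5 -1.  -1.   0.2] top [ 605.7 -253.1] side [ 607.9 -260.3]
75 353 370 [ 521.  -312.7  -14.5] [-0.  0.  0. -0.] top [ 519.8 -309.1] side [ 514.9 -319.8]
256.49252222990617
```

Five jars will go one by one: pinch along y, then re-pinch along x so each is centred both ways. I start with the jar at (430,-136).

```bash

python3 -m pendant '[[0,0,0,0.12],[0,0,0,0.12],[0,0,0,0.12],[0,0,0,0.12],[0,0,0,0.12],[0,0,0,0.12],[0,0,0,0.12],[0,0,0,0.12]]' 0.07 20
python3 -m pendant '[[0,0,0,0.12],[0,0,0,0.12],[0,0,0,0.12],[0,0,0,0.12],[0,0,0,0.12],[0,0,0,0],[0,0,0,0]]'
python3 -m pendant '[[-0.0181,-0.0292,0,0],[-0.0181,-0.0292,0,0],[-0.0181,-0.0292,0,0],[-0.0181,-0.0292,0,0],[-0.0181,-0.0292,0,0],[0,0,0,0],[0,0,0,0]]'
python3 -c "
from h import *
s=bot.state();print(s['ee_pos'],tool().round(3)[:2].tolist(),s['joint_positions'].round(2))"
```

```text
t: 9.2
ee_pos: [330.4, 1.0, 247.2]
orientation: [-0.0, -0.333, 0.943, -0.0]
wrist_force: [0.0, 0.4, -0.1]
opening: 70.1
grip_force: 0.0
t: 9.78
ee_pos: [330.4, 1.1, 247.2]
orientation: [-0.0, -0.045, 0.999, -0.0]
wrist_force: [0.5, 0.8, 0.4]
opening: 70.1
grip_force: 0.0
t: 10.37
ee_pos: [433.6, -137.7, 246.7]
orientation: [-0.0, -0.044, 0.999, 0.0]
wrist_force: [-0.4, 0.6, -0.5]
opening: 69.8
grip_force: 0.0
[ 433.62950234 -137.65145798  246.66134913] [[-0.996, -0.088, -0.001], [-0.088, 0.996, 0.0]] [-0.47  0.16 -0.33  1.08 -0.   -0.56]
```

```bash

python3 -m pendant '[[0.003,0.0008,0.035,0],[0,0,0.038,0],[0,0,0.038,0],[0,0,0.038,0],[0,0,0.028,0],[0,0,0.014,0],[0,0,0,0]]'
python3 -m pendant '[[0,0,0,0],[0,0,0,0],[0,0,0,0],[0,0,0,0],[0,0,0,0],[0,0,0,0]]' 0 20
```

```text
t: 10.95
ee_pos: [427.3, -134.0, 53.8]
orientation: [-0.002, -0.045, 0.999, 0.001]
wrist_force: [-0.8, 0.8, -0.3]
opening: 70.2
grip_force: 0.0
t: 11.45
ee_pos: [431.1, -136.3, 57.6]
orientation: [0.001, -0.043, 0.999, -0.001]
wrist_force: [-0.3, -0.4, 8.4]
opening: 43.6
grip_force: 20.8
```

```bash

python3 -m pendant '[[0,0,0,0],[0,0,0,0],[0,0,0,0],[0,0,0,0]]' 0.066
python3 -m pendant '[[0,0,0,-0.12],[0,0,0,-0.12],[0,0,0,-0.12],[0,0,0,-0.12],[0,0,0,-0.12],[0,0,0,-0.12],[0,0,0,-0.12]]'
python3 -m pendant '[[0,0,0,-0.12],[0,0,0,-0.12],[0,0,0,-0.12],[0,0,0,-0.12],[0,0,0,-0.12],[0,0,0,-0.12],[0,0,0,0],[0,0,0,0]]'
python3 -m pendant '[[0,0,0,0],[0,0,0,0],[0,0,0,0],[0,0,0,0],[0,0,0,0],[0,0,0,0]]' 0 30
```

```text
t: 11.78
ee_pos: [430.1, -135.8, 56.4]
orientation: [0.0, -0.043, 0.999, -0.0]
wrist_force: [0.8, -0.1, 0.1]
opening: 65.9
grip_force: 0.0
t: 12.37
ee_pos: [430.0, -135.8, 56.3]
orientation: [-0.0, -0.449, 0.893, 0.0]
wrist_force: [-0.3, 0.4, 0.3]
opening: 65.7
grip_force: 0.0
t: 13.03
ee_pos: [430.0, -135.8, 56.3]
orientation: [0.0, 0.732, -0.681, -0.0]
wrist_force: [-0.4, -0.6, 0.2]
opening: 66.1
grip_force: 0.0
t: 13.53
ee_pos: [430.1, -135.8, 56.5]
orientation: [-0.0, 0.733, -0.68, 0.0]
wrist_force: [0.3, 0.5, 5.2]
opening: 42.9
grip_force: 30.1
```

```bash

python3 -m pendant '[[0,0,-0.02,0],[0,0,-0.03,0],[0,0,-0.035,0],[0,0,-0.035,0],[0,0,-0.03,0],[0,0,0,0]]'
python3 -m pendant '[[-0.0252,-0.0078,0,0],[-0.0352,-0.0118,0,0],[-0.0352,-0.0118,0,0],[-0.0352,-0.0118,0,0],[-0.0352,-0.0118,0,0],[-0.0352,-0.0118,0,0],[-0.0352,-0.0118,0,0]]'
python3 -m pendant '[[-0.0352,-0.0118,0,0],[-0.0352,-0.0118,0,0],[-0.0352,-0.0118,0,0],[-0.01,-0.004,0,0],[0,0,0,0],[0,0,0,0],[0,0,0,0]]'
python3 -c "
from h import *
s=bot.state();p=s['ee_pos'];print(p,tool().T.round(4)[:2,:2]@(np.array([521,224.4])-p[:2]),s['opening'])"
```

```text
t: 14.03
ee_pos: [432.6, -137.1, 211.3]
orientation: [-0.001, 0.733, -0.68, 0.004]
wrist_force: [1.3, -1.3, -1.3]
opening: 42.4
grip_force: 32.0
t: 14.62
ee_pos: [490.3, 107.7, 205.3]
orientation: [0.0, 0.733, -0.68, -0.0]
wrist_force: [1.3, -0.7, -1.5]
opening: 42.9
grip_force: 32.0
t: 15.2
ee_pos: [520.6, 223.0, 205.6]
orientation: [0.001, 0.733, -0.68, -0.0]
wrist_force: [0.6, -0.9, -2.3]
opening: 43.0
grip_force: 31.9
[520.62183026 222.99231561 205.58561   ] [-1.37553141 -0.48212412] 42.960899964113686
```

```bash

python3 -m pendant '[[-0.0013,-0.0005,0.03,0],[0,0,0.035,0],[0,0,0.025,0],[0,0,0.012,0],[0,0,0,0],[0,0,0,0]]'
python3 -m pendant '[[0,0,0.004,0],[0,0,0.004,0],[0,0,0.004,0],[0,0,0.004,0],[0,0,0,0],[0,0,0,0]]'
python3 -c "
from h import *
s=bot.state();p=s['ee_pos'];print(p,tool().T.round(4)[:2,:2]@(np.array([521,224.4])-p[:2]),s['wrist_force'])"
```

```text
t: 15.7
ee_pos: [521.2, 224.1, 104.2]
orientation: [0.001, 0.733, -0.681, -0.0]
wrist_force: [0.3, -0.4, -1.1]
opening: 42.8
grip_force: 31.9
t: 16.2
ee_pos: [521.0, 226.4, 89.0]
orientation: [-0.001, 0.734, -0.68, -0.001]
wrist_force: [-3.5, 4.8, 1.7]
opening: 42.7
grip_force: 34.0
[520.97969515 226.4457175   88.96442378] [2.04133215 0.13563771] [-3.49098949  4.78628671  1.65558515]
```

```bash

python3 -m pendant '[[-0.001,0.0005,0,0],[0,0,0.005,0],[0,0,0.006,0],[0,0,0.006,0],[0,0,0.004,0],[0,0,0,0],[0,0,0,0]]'
python3 -c "
from h import *
s=bot.state();p=s['ee_pos'];print(p,s['wrist_force'],s['torque'])"
```

```text
t: 16.78
ee_pos: [520.6, 226.3, 66.7]
orientation: [0.0, 0.733, -0.68, -0.0]
wrist_force: [-2.6, 3.2, -5.6]
opening: 42.6
grip_force: 33.5
[520.60562626 226.30041077  66.71648684] [-2.58276675  3.22882079 -5.61457936] [ 0.87315133  0.61865881 -0.00897405]
```

Jar 1 is seated at TCP z 66.7. I'll release, raise, recheck the remaining jars and move to the next.

```bash
cat > chk.py <<'E'
from h import *
T=cams.camera("top");S=cams.camera("side");th=60
s=blobs("side",(255,290,420,400),th,S)
for b,c in blobs("top",(350,195,480,310),th,T):
    if b[4]>420: print("big",b);continue
    g=atz("top",[c],66)[0];sc=min(s,key=lambda q:np.hypot(*(atz("side",[q[1]],66)[0]-g)[:2]))
    f=lambda X:np.r_[hullc("top",cyl(X,20.5,58,74))-c,hullc("side",cyl(X,20.5,58,74))-sc[1]]
    print(b[4],least_squares(f,[*g[:2],5.],x_scale=[100,100,10],diff_step=1e-2).x.round(1))
s=bot.state();print(s["t"],s["ee_pos"].round(1),s["joint_positions"].round(2))
E
python3 -m pendant '[[0,0,0,0],[0,0,0,0],[0,0,0,0],[0,0,-0.015,0],[0,0,-0.025,0],[0,0,-0.035,0],[0,0,-0.035,0],[0,0,-0.03,0]]' 0.062 20
python3 chk.py
python3 -m pendant '[[0,0,0,0.12],[0,0,0,0.12],[0,0,0,0.12],[0,0,0,0.12],[0,0,0,0.12],[0,0,0,0.12],[0,0,0,0.12]]' 0.07
python3 -m pendant '[[0,0,0,0.12],[0,0,0,0.12],[0,0,0,0.12],[0,0,0,0.12],[0,0,0,0.12],[0,0,0,0.12],[0,0,0,0],[0,0,0,0]]'
python3 -m pendant '[[0.0028,-0.0397,0,0],[0.0028,-0.0397,0,0],[0.0028,-0.0397,0,0],[0.0028,-0.0397,0,0],[0.0028,-0.0397,0,0],[0.0028,-0.0397,0,0],[0.0028,-0.0397,0,0],[0.0028,-0.0397,0,0]]'
python3 -m pendant '[[0.0028,-0.0397,0,0],[0.0028,-0.0397,0,0],[0.0028,-0.0397,0,0],[0,0,0,0],[0,0,0,0]]'
python3 -c "
from h import *
s=bot.state();p=s['ee_pos'];print(p,tool().T.round(4)[:2,:2]@(np.array([527.5,-211.8])-p[:2]),s['joint_positions'].round(2))"
```

```text
t: 17.45
ee_pos: [521.6, 226.1, 210.0]
orientation: [-0.001, 0.733, -0.68, 0.001]
wrist_force: [2.2, 0.4, -1.1]
opening: 62.2
grip_force: 0.0
160 [ 521.3 -314.3   -6.6]
188 [ 421.6 -255.4   -6.7]
17.55 [524.2 226.9 212.9] [ 0.28  0.39 -0.1   1.07 -0.   -1.37]
t: 18.13
ee_pos: [521.2, 226.0, 207.1]
orientation: [0.0, -0.389, 0.921, -0.0]
wrist_force: [-0.6, -0.2, -0.5]
opening: 69.6
grip_force: 0.0
t: 18.8
ee_pos: [521.1, 226.2, 207.1]
orientation: [0.0, -0.045, 0.999, -0.0]
wrist_force: [-0.3, -0.5, 0.3]
opening: 69.9
grip_force: 0.0
t: 19.47
ee_pos: [525.8, -94.1, 207.4]
orientation: [0.0, -0.045, 0.999, -0.0]
wrist_force: [1.8, 1.6, 0.6]
opening: 70.0
grip_force: 0.0
t: 19.88
ee_pos: [527.6, -213.6, 206.9]
orientation: [-0.0, -0.043, 0.999, -0.0]
wrist_force: [-0.9, 0.1, 0.5]
opening: 69.8
grip_force: 0.0
[ 527.61982559 -213.59590625  206.89679554] [-0.03560448  1.79960234] [-0.51  0.4  -0.11  1.07 -0.   -0.6 ]
```

```bash
python3 -c "
from h import *
S=cams.camera('side');T=cams.camera('top')
cv2.imwrite('pics/s5.png',cv2.resize(S[200:400,240:420,::-1],None,fx=2.8,fy=2.8))
cv2.imwrite('pics/t5.png',T[:,:,::-1])
for th in (60,75,90): print([c.round(1).tolist()+[int(b[4])] for b,c in blobs('side',(255,295,405,385),th,S)])
"
```

```text
[[388.1, 318.9, 249], [346.6, 319.0, 254], [314.0, 353.9, 294], [369.1, 354.7, 299]]
[[388.2, 318.8, 263], [346.5, 319.1, 261], [313.9, 353.9, 307], [369.0, 354.8, 316]]
[[344.4, 323.8, 387], [385.9, 323.0, 382], [311.7, 358.0, 444], [365.8, 359.7, 487]]
```

View pics/s5.png

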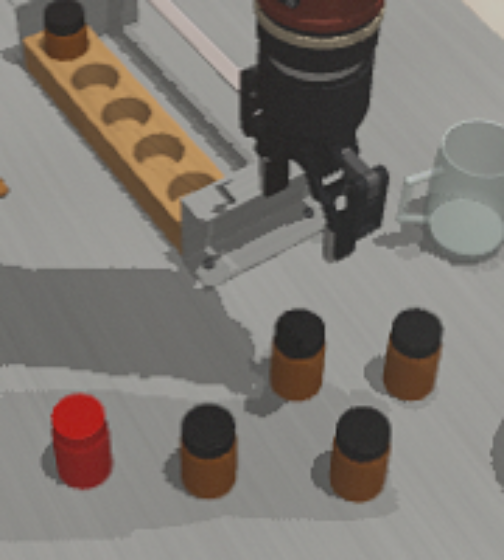

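Jar 1 stands upright and down in bore 4 (65,30), and the other four haven't moved. On to the second jar.

```bash

python3 -m pendant '[[0,0.0018,0.03,0],[0,0,0.038,0],[0,0,0.038,0],[0,0,0.03,0],[0,0,0.0145,0],[0,0,0,0],[0,0,0,0]]'
python3 -m pendant '[[0,0,0,0],[0,0,0,0],[0,0,0,0],[0,0,0,0],[0,0,0,0],[0,0,0,0]]' 0 20
python3 -m pendant '[[0,0,0,0],[0,0,0,0],[0,0,0,0],[0,0,0,0]]' 0.066
python3 -m pendant '[[0,0,0,-0.12],[0,0,0,-0.12],[0,0,0,-0.12],[0,0,0,-0.12],[0,0,0,-0.12],[0,0,0,-0.12],[0,0,0,-0.12]]'
python3 -m pendant '[[0,0,0,-0.12],[0,0,0,-0.12],[0,0,0,-0.12],[0,0,0,-0.12],[0,0,0,-0.12],[0,0,0,-0.12],[0,0,0,0],[0,0,0,0]]'
python3 -m pendant '[[0,0,0,0],[0,0,0,0],[0,0,0,0],[0,0,0,0],[0,0,0,0],[0,0,0,0]]' 0 30
python3 -m pendant '[[0,0,-0.02,0],[0,0,-0.03,0],[0,0,-0.035,0],[0,0,-0.035,0],[0,0,-0.03,0],[0,0,0,0]]'
python3 -c "
from h import *
s=bot.state();p=s['ee_pos'];print(p,tool().T.round(4)[:2,:2]@(np.array([525.5,165.6])-p[:2]),s['joint_positions'].round(2))"
```

```text
t: 20.57
ee_pos: [527.6, -208.1, 56.8]
orientation: [-0.001, -0.044, 0.999, 0.0]
wrist_force: [0.7, -0.7, 0.9]
opening: 69.7
grip_force: 0.0
t: 21.07
ee_pos: [529.2, -210.1, 58.7]
orientation: [0.002, -0.043, 0.999, -0.001]
wrist_force: [-0.4, 0.0, 7.3]
opening: 43.8
grip_force: 20.3
t: 21.4
ee_pos: [527.8, -209.5, 56.9]
orientation: [-0.0, -0.043, 0.999, 0.0]
wrist_force: [-0.4, 0.3, -0.5]
opening: 66.1
grip_force: 0.0
t: 21.98
ee_pos: [527.7, -209.5, 56.7]
orientation: [-0.0, -0.449, 0.893, 0.0]
wrist_force: [0.1, -0.3, -0.7]
opening: 66.2
grip_force: 0.0
t: 22.65
ee_pos: [527.7, -209.5, 56.7]
orientation: [0.0, 0.732, -0.681, -0.0]
wrist_force: [0.3, 0.3, -0.7]
opening: 66.2
grip_force: 0.0
t: 23.15
ee_pos: [527.8, -209.6, 57.0]
orientation: [0.0, 0.733, -0.68, 0.0]
wrist_force: [-2.3, -0.8, 3.9]
opening: 42.7
grip_force: 30.5
t: 23.65
ee_pos: [530.4, -210.9, 212.6]
orientation: [-0.001, 0.733, -0.68, 0.004]
wrist_force: [2.2, -1.0, -1.0]
opening: 42.8
grip_force: 31.6
[ 530.44880052 -210.93243195  212.5883797 ] [-375.84979606  -23.34313664] [-0.51  0.39 -0.1   1.07  0.   -2.15]
```

```bash

python3 -m pendant '[[-0.02,-0.0015,0,0],[-0.0374,-0.0026,0,0],[-0.0374,-0.0026,0,0],[-0.0374,-0.0026,0,0],[-0.0374,-0.0026,0,0],[-0.0374,-0.0026,0,0],[-0.0374,-0.0026,0,0]]'
python3 -m pendant '[[-0.0374,-0.0026,0,0],[-0.0374,-0.0026,0,0],[-0.0374,-0.0026,0,0],[-0.0174,-0.0011,0,0],[0,0,0,0],[0,0,0,0],[0,0,0,0]]'
python3 -c "
from h import *
s=bot.state();p=s['ee_pos'];print(p,tool().T.round(4)[:2,:2]@(np.array([525.5,165.8])-p[:2]),s['joint_positions'].round(2))"
```

```text
t: 24.23
ee_pos: [525.7, 37.2, 205.9]
orientation: [0.0, 0.733, -0.68, -0.0]
wrist_force: [0.6, 0.2, -2.6]
opening: 42.8
grip_force: 31.5
t: 24.82
ee_pos: [525.2, 164.8, 206.1]
orientation: [0.001, 0.733, -0.68, -0.0]
wrist_force: [0.7, 0.6, -2.3]
opening: 42.5
grip_force: 31.5
[525.22203348 164.81321018 206.0514796 ] [-0.96312373 -0.35139481] [ 0.17  0.37 -0.16  1.05 -0.   -1.47]
```

Grasp height was TCP 56.8, so seating is at about 66.8, a drop of 139.

```bash

python3 -m pendant '[[-0.001,-0.0003,0.03,0],[0,0,0.035,0],[0,0,0.025,0],[0,0,0.012,0],[0,0,0,0],[0,0,0,0]]'
python3 -m pendant '[[0,0,0.004,0],[0,0,0.004,0],[0,0,0.004,0],[0,0,0.004,0],[0,0,0,0],[0,0,0,0]]'
python3 -c "
from h import *
s=bot.state();p=s['ee_pos'];print(p,tool().T.round(4)[:2,:2]@(np.array([525.5,165.8])-p[:2]),tool().T@s['wrist_force'])"
```

```text
t: 25.32
ee_pos: [525.5, 165.2, 104.5]
orientation: [0.001, 0.733, -0.681, -0.0]
wrist_force: [1.0, 0.1, -0.4]
opening: 42.8
grip_force: 31.4
t: 25.82
ee_pos: [525.8, 167.9, 90.5]
orientation: [-0.002, 0.734, -0.68, -0.001]
wrist_force: [-2.8, 3.9, -1.0]
opening: 42.8
grip_force: 33.4
[525.81686102 167.87667793  90.51164352] [2.04641569 0.47480799] [-4.1163984   2.5296107   1.02560561]
```

```bash

python3 -m pendant '[[-0.0013,0.0005,0,0],[0,0,0.005,0],[0,0,0.006,0],[0,0,0.006,0],[0,0,0.005,0],[0,0,0,0],[0,0,0,0]]'
python3 -c "
from h import *
s=bot.state();p=s['ee_pos'];print(p,s['wrist_force'],s['torque'])"
```

```text
t: 26.4
ee_pos: [525.1, 167.8, 66.0]
orientation: [-0.0, 0.733, -0.68, -0.0]
wrist_force: [0.7, 6.3, -4.4]
opening: 42.8
grip_force: 33.2
[525.11953489 167.82816717  65.96045001] [ 0.72189973  6.33944731 -4.38683662] [ 1.19969726 -0.0613633   0.02181533]
```

```bash

python3 -m pendant '[[0,0,0,0],[0,0,0,0],[0,0,0,0],[0,0,-0.015,0],[0,0,-0.025,0],[0,0,-0.035,0],[0,0,-0.035,0],[0,0,-0.03,0]]' 0.062 20
python3 -m pendant '[[0,0,0,0.12],[0,0,0,0.12],[0,0,0,0.12],[0,0,0,0.12],[0,0,0,0.12],[0,0,0,0.12],[0,0,0,0.12]]' 0.07
python3 -m pendant '[[0,0,0,0.12],[0,0,0,0.12],[0,0,0,0.12],[0,0,0,0.12],[0,0,0,0.12],[0,0,0,0.12],[0,0,0,0],[0,0,0,0]]'
python3 -m pendant '[[0.01266,-0.0374,0,0],[0.01266,-0.0374,0,0],[0.01266,-0.0374,0,0],[0.01266,-0.0374,0,0],[0.01266,-0.0374,0,0],[0.01266,-0.0374,0,0],[0.01266,-0.0374,0,0],[0.01266,-0.0374,0,0]]'
python3 -m pendant '[[0.01266,-0.0374,0,0],[0.01266,-0.0374,0,0],[0.01266,-0.0374,0,0],[0,0,0,0],[0,0,0,0],[0,0,0,0]]'
python3 -c "
from h import *
s=bot.state();p=s['ee_pos'];print(p,tool().T.round(4)[:2,:2]@(np.array([421.8,-255.3])-p[:2]),s['joint_positions'].round(2))
print([c.round(1).tolist()+[int(b[4])] for b,c in blobs('side',(255,295,405,385),60,cams.camera('side'))])"
```

```text
t: 27.07
ee_pos: [525.4, 167.2, 209.2]
orientation: [-0.0, 0.733, -0.68, 0.001]
wrist_force: [1.4, 0.5, 0.0]
opening: 62.3
grip_force: 0.0
t: 27.65
ee_pos: [525.4, 167.2, 207.0]
orientation: [0.0, -0.389, 0.921, -0.0]
wrist_force: [-0.6, 0.0, 0.0]
opening: 70.4
grip_force: 0.0
t: 28.32
ee_pos: [525.3, 167.4, 207.0]
orientation: [0.0, -0.045, 0.999, -0.0]
wrist_force: [0.2, -1.0, -0.3]
opening: 70.0
grip_force: 0.0
t: 28.98
ee_pos: [449.3, -141.1, 207.1]
orientation: [0.0, -0.045, 0.999, -0.0]
wrist_force: [0.0, -0.5, -0.2]
opening: 70.1
grip_force: 0.0
t: 29.48
ee_pos: [421.6, -254.2, 206.7]
orientation: [-0.0, -0.044, 0.999, 0.0]
wrist_force: [-0.8, 0.2, -0.3]
opening: 70.0
grip_force: 0.0
[ 421.58513683 -254.17095411  206.72435649] [-0.11489497 -1.14350759] [-0.69  0.26 -0.31  1.    0.   -0.78]
[[324.9, 309.7, 491], [388.2, 318.9, 243], [313.9, 353.9, 292], [369.0, 354.9, 287]]
```

```bash

python3 -m pendant '[[0,-0.001,0.03,0],[0,0,0.038,0],[0,0,0.038,0],[0,0,0.03,0],[0,0,0.0145,0],[0,0,0,0],[0,0,0,0]]'
python3 -m pendant '[[0,0,0,0],[0,0,0,0],[0,0,0,0],[0,0,0,0],[0,0,0,0],[0,0,0,0],[0,0,0,0]]' 0 20
python3 -m pendant '[[0,0,0,0],[0,0,0,0],[0,0,0,0],[0,0,0,0]]' 0.066
python3 -m pendant '[[0,0,0,-0.12],[0,0,0,-0.12],[0,0,0,-0.12],[0,0,0,-0.12],[0,0,0,-0.12],[0,0,0,-0.12],[0,0,0,-0.12]]'
python3 -m pendant '[[0,0,0,-0.12],[0,0,0,-0.12],[0,0,0,-0.12],[0,0,0,-0.12],[0,0,0,-0.12],[0,0,0,-0.12],[0,0,0,0],[0,0,0,0]]'
python3 -m pendant '[[0,0,0,0],[0,0,0,0],[0,0,0,0],[0,0,0,0],[0,0,0,0],[0,0,0,0]]' 0 30
python3 -m pendant '[[0,0,-0.02,0],[0,0,-0.03,0],[0,0,-0.035,0],[0,0,-0.035,0],[0,0,-0.03,0],[0,0,0,0],[0,0,0,0]]'
python3 -c "
from h import *
s=bot.state();p=s['ee_pos'];print(p,tool().T.round(4)[:2,:2]@(np.array([530.2,107.3])-p[:2]),s['joint_positions'].round(2))"
```

```text
t: 30.12
ee_pos: [422.0, -253.9, 56.2]
orientation: [-0.001, -0.044, 0.999, 0.001]
wrist_force: [0.7, -0.1, -0.4]
opening: 70.2
grip_force: 0.0
t: 30.7
ee_pos: [423.1, -256.0, 57.8]
orientation: [0.001, -0.043, 0.999, -0.001]
wrist_force: [-0.2, 0.6, 8.5]
opening: 43.5
grip_force: 20.3
t: 31.03
ee_pos: [421.9, -255.2, 56.4]
orientation: [0.0, -0.043, 0.999, -0.0]
wrist_force: [0.0, -0.0, 0.2]
opening: 66.1
grip_force: 0.0
t: 31.62
ee_pos: [421.9, -255.2, 56.3]
orientation: [-0.0, -0.449, 0.893, 0.0]
wrist_force: [0.4, -0.2, -0.6]
opening: 66.1
grip_force: 0.0
t: 32.28
ee_pos: [421.9, -255.2, 56.3]
orientation: [0.0, 0.732, -0.681, -0.0]
wrist_force: [0.1, -0.4, -0.1]
opening: 65.6
grip_force: 0.0
t: 32.78
ee_pos: [421.9, -255.3, 56.4]
orientation: [0.0, 0.733, -0.68, 0.0]
wrist_force: [-1.6, 0.6, 6.4]
opening: 43.1
grip_force: 30.3
t: 33.37
ee_pos: [422.8, -255.9, 207.5]
orientation: [-0.0, 0.733, -0.68, 0.002]
wrist_force: [0.2, 1.2, -1.5]
opening: 43.0
grip_force: 31.4
[ 422.81119809 -255.86810329  207.53359551] [-354.08633357 -134.36203782] [-0.69  0.26 -0.31  1.    0.   -2.34]
```

```bash

python3 -m pendant '[[-0.0203,-0.0075,0,0],[-0.0353,-0.0135,0,0],[-0.0353,-0.0135,0,0],[-0.0353,-0.0135,0,0],[-0.0353,-0.0135,0,0],[-0.0353,-0.0135,0,0],[-0.0353,-0.0135,0,0]]'
python3 -m pendant '[[-0.0353,-0.0135,0,0],[-0.0353,-0.0135,0,0],[-0.0353,-0.0135,0,0],[-0.015,-0.006,0,0],[0,0,0,0],[0,0,0,0],[0,0,0,0],[0,0,0,0]]'
python3 -c "
from h import *
s=bot.state();p=s['ee_pos'];print(p,tool().T.round(4)[:2,:2]@(np.array([530.2,107.3])-p[:2]),s['joint_positions'].round(2))"
```

```text
t: 33.95
ee_pos: [491.9, -15.1, 204.6]
orientation: [0.001, 0.733, -0.68, -0.001]
wrist_force: [1.0, -0.1, -0.1]
opening: 42.8
grip_force: 31.3
t: 34.62
ee_pos: [529.4, 105.8, 205.6]
orientation: [0.001, 0.733, -0.68, -0.0]
wrist_force: [0.4, -0.2, -0.8]
opening: 42.5
grip_force: 31.3
[529.38467313 105.83805476 205.61976219] [-1.3976638  -0.92130943] [ 0.06  0.35 -0.19  1.04 -0.   -1.58]
```

```bash

python3 -m pendant '[[-0.0013,-0.0009,0.03,0],[0,0,0.035,0],[0,0,0.025,0],[0,0,0.012,0],[0,0,0,0],[0,0,0,0]]'
python3 -m pendant '[[0,0,0.004,0],[0,0,0.004,0],[0,0,0.004,0],[0,0,0.004,0],[0,0,0,0],[0,0,0,0]]'
python3 -c "
from h import *
s=bot.state();p=s['ee_pos'];print(p,tool().T.round(4)[:2,:2]@(np.array([530.2,107.3])-p[:2]),tool().T@s['wrist_force'])"
```

```text
t: 35.12
ee_pos: [530.3, 107.3, 104.2]
orientation: [0.0, 0.733, -0.68, -0.0]
wrist_force: [-0.0, 0.0, -0.9]
opening: 42.8
grip_force: 31.3
t: 35.62
ee_pos: [530.7, 108.3, 88.2]
orientation: [0.0, 0.733, -0.68, -0.0]
wrist_force: [-0.3, 0.1, -2.2]
opening: 42.7
grip_force: 31.3
[530.67458152 108.31562039  88.19959616] [0.97699321 0.54983047] [-0.10338626  0.29357479  2.19554345]
```

```bash

python3 -m pendant '[[0,0,0.005,0],[0,0,0.006,0],[0,0,0.006,0],[0,0,0.005,0],[0,0,0,0],[0,0,0,0]]'
python3 -m pendant '[[0,0,0,0],[0,0,0,0],[0,0,0,0],[0,0,-0.015,0],[0,0,-0.025,0],[0,0,-0.035,0],[0,0,-0.035,0],[0,0,-0.03,0]]' 0.062 20
python3 -m pendant '[[0,0,0,0.12],[0,0,0,0.12],[0,0,0,0.12],[0,0,0,0.12],[0,0,0,0.12],[0,0,0,0.12],[0,0,0,0.12]]' 0.07
python3 -m pendant '[[0,0,0,0.12],[0,0,0,0.12],[0,0,0,0.12],[0,0,0,0.12],[0,0,0,0.12],[0,0,0,0.12],[0,0,0,0],[0,0,0,0]]'
python3 -m pendant '[[-0.0046,-0.0369,0,0],[-0.0046,-0.0369,0,0],[-0.0046,-0.0369,0,0],[-0.0046,-0.0369,0,0],[-0.0046,-0.0369,0,0],[-0.0046,-0.0369,0,0],[-0.0046,-0.0369,0,0],[-0.0046,-0.0369,0,0]]'
python3 -m pendant '[[-0.0046,-0.0369,0,0],[-0.0046,-0.0369,0,0],[0,0,0,0],[0,0,0,0],[0,0,0,0]]'
python3 -c "
from h import *
s=bot.state();p=s['ee_pos'];print(p,tool().T.round(4)[:2,:2]@(np.array([608.3,-256])-p[:2]),s['joint_positions'].round(2))
print([c.round(1).tolist()+[int(b[4])] for b,c in blobs('side',(255,295,405,385),60,cams.camera('side'))])"
```

```text
t: 36.12
ee_pos: [530.5, 108.3, 65.7]
orientation: [0.0, 0.733, -0.68, -0.0]
wrist_force: [-0.9, -0.2, -1.1]
opening: 42.8
grip_force: 32.3
t: 36.78
ee_pos: [531.0, 108.3, 208.6]
orientation: [-0.0, 0.733, -0.68, 0.0]
wrist_force: [1.1, -0.6, -0.2]
opening: 62.0
grip_force: 0.0
t: 37.37
ee_pos: [530.9, 108.2, 206.4]
orientation: [0.0, -0.39, 0.921, -0.0]
wrist_force: [-1.0, -0.2, -0.7]
opening: 70.1
grip_force: 0.0
t: 38.03
ee_pos: [530.9, 108.2, 206.3]
orientation: [0.0, -0.045, 0.999, -0.0]
wrist_force: [-0.1, -0.9, -0.8]
opening: 70.2
grip_force: 0.0
t: 38.7
ee_pos: [593.0, -184.6, 206.4]
orientation: [0.0, -0.045, 0.999, -0.0]
wrist_force: [0.6, 0.7, 0.0]
opening: 70.2
grip_force: 0.0
t: 39.12
ee_pos: [608.1, -255.2, 205.9]
orientation: [-0.0, -0.044, 0.999, 0.0]
wrist_force: [-0.4, 0.6, -1.0]
opening: 69.9
grip_force: 0.0
[ 608.08824085 -255.18978217  205.93694894] [-0.13939105 -0.82575631] [-0.51  0.57  0.18  1.18  0.   -0.6 ]
[[388.0, 318.8, 250], [369.1, 354.6, 304]]
```

```bash

python3 -m pendant '[[0,-0.0008,0.03,0],[0,0,0.038,0],[0,0,0.038,0],[0,0,0.03,0],[0,0,0.0135,0],[0,0,0,0],[0,0,0,0]]'
python3 -m pendant '[[0,0,0,0],[0,0,0,0],[0,0,0,0],[0,0,0,0],[0,0,0,0],[0,0,0,0],[0,0,0,0]]' 0 20
python3 -m pendant '[[0,0,0,0],[0,0,0,0],[0,0,0,0],[0,0,0,0]]' 0.066
python3 -m pendant '[[0,0,0,-0.12],[0,0,0,-0.12],[0,0,0,-0.12],[0,0,0,-0.12],[0,0,0,-0.12],[0,0,0,-0.12],[0,0,0,-0.12]]'
python3 -m pendant '[[0,0,0,-0.12],[0,0,0,-0.12],[0,0,0,-0.12],[0,0,0,-0.12],[0,0,0,-0.12],[0,0,0,-0.12],[0,0,0,0],[0,0,0,0]]'
python3 -m pendant '[[0,0,0,0],[0,0,0,0],[0,0,0,0],[0,0,0,0],[0,0,0,0],[0,0,0,0]]' 0 30
python3 -m pendant '[[0,0,-0.02,0],[0,0,-0.03,0],[0,0,-0.035,0],[0,0,-0.035,0],[0,0,-0.03,0],[0,0,0,0],[0,0,0,0]]'
python3 -c "
from h import *
s=bot.state();p=s['ee_pos'];print(p,tool().T.round(4)[:2,:2]@(np.array([535.2,47.7])-p[:2]),s['joint_positions'].round(2))"
```

```text
t: 39.75
ee_pos: [608.3, -254.8, 56.9]
orientation: [-0.0, -0.044, 0.999, 0.0]
wrist_force: [-0.0, -0.5, 0.1]
opening: 69.9
grip_force: 0.0
t: 40.33
ee_pos: [609.8, -256.8, 59.0]
orientation: [0.002, -0.043, 0.999, -0.001]
wrist_force: [-0.0, 0.4, 7.0]
opening: 43.5
grip_force: 20.2
t: 40.67
ee_pos: [608.4, -256.2, 56.8]
orientation: [-0.0, -0.043, 0.999, 0.0]
wrist_force: [-0.4, -0.2, 1.0]
opening: 66.1
grip_force: 0.0
t: 41.25
ee_pos: [608.3, -256.1, 56.7]
orientation: [-0.0, -0.449, 0.893, 0.0]
wrist_force: [0.3, 0.3, -0.4]
opening: 66.0
grip_force: 0.0
t: 41.92
ee_pos: [608.3, -256.1, 56.7]
orientation: [0.0, 0.732, -0.681, -0.0]
wrist_force: [-0.0, -0.1, -0.1]
opening: 65.8
grip_force: 0.0
t: 42.42
ee_pos: [608.5, -256.2, 57.0]
orientation: [-0.0, 0.733, -0.68, 0.0]
wrist_force: [-0.5, 0.6, 3.2]
opening: 42.6
grip_force: 30.3
t: 43.0
ee_pos: [609.3, -256.7, 208.3]
orientation: [-0.0, 0.733, -0.68, 0.002]
wrist_force: [-1.1, 0.6, -2.1]
opening: 42.3
grip_force: 31.5
[ 609.28464626 -256.65664825  208.33350551] [-309.06820657   51.02002497] [-0.51  0.57  0.18  1.18  0.   -2.16]
```

```bash

python3 -m pendant '[[-0.0171,0.0028,0,0],[-0.0343,0.0056,0,0],[-0.0343,0.0056,0,0],[-0.0343,0.0056,0,0],[-0.0343,0.0056,0,0],[-0.0343,0.0056,0,0],[-0.0343,0.0056,0,0],[-0.0343,0.0056,0,0]]'
python3 -m pendant '[[-0.0343,0.0056,0,0],[-0.0171,0.0028,0,0],[0,0,0,0],[0,0,0,0],[0,0,0,0],[0,0,0,0]]'
python3 -c "
from h import *
s=bot.state();p=s['ee_pos'];print(p,tool().T.round(4)[:2,:2]@(np.array([535.2,47.7])-p[:2]),s['joint_positions'].round(2))"
```

```text
t: 43.67
ee_pos: [545.3, -1.2, 204.9]
orientation: [0.001, 0.733, -0.68, -0.001]
wrist_force: [0.1, 0.6, -2.6]
opening: 43.0
grip_force: 31.4
t: 44.17
ee_pos: [534.8, 46.8, 206.0]
orientation: [0.0, 0.733, -0.68, -0.0]
wrist_force: [0.2, -0.6, -1.4]
opening: 42.7
grip_force: 31.4
[534.82840779  46.81816018 206.03966449] [-0.85179853 -0.43598426] [-0.05  0.34 -0.2   1.03 -0.   -1.69]
```

```bash

python3 -m pendant '[[-0.0009,-0.0004,0.03,0],[0,0,0.035,0],[0,0,0.025,0],[0,0,0.012,0],[0,0,0,0],[0,0,0,0]]'
python3 -m pendant '[[0,0,0.004,0],[0,0,0.004,0],[0,0,0.004,0],[0,0,0.004,0],[0,0,0,0],[0,0,0,0]]'
python3 -c "
from h import *
s=bot.state();p=s['ee_pos'];print(p,tool().T.round(4)[:2,:2]@(np.array([535.2,47.7])-p[:2]),tool().T@s['wrist_force'])"
```

```text
t: 44.67
ee_pos: [535.0, 47.8, 104.4]
orientation: [0.001, 0.733, -0.68, -0.001]
wrist_force: [-0.5, -0.4, -0.8]
opening: 42.9
grip_force: 31.4
t: 45.17
ee_pos: [534.8, 48.7, 88.7]
orientation: [0.0, 0.733, -0.68, -0.0]
wrist_force: [-1.7, -0.3, -2.8]
opening: 42.9
grip_force: 32.9
[534.76815542  48.71560833  88.69134979] [ 1.04532571 -0.35405854] [0.14896626 1.67391845 2.84496397]
```

```bash

python3 -m pendant '[[0,0,0.005,0],[0,0,0.006,0],[0,0,0.006,0],[0,0,0.005,0],[0,0,0,0],[0,0,0,0]]'
python3 -m pendant '[[0,0,0,0],[0,0,0,0],[0,0,0,0],[0,0,-0.015,0],[0,0,-0.025,0],[0,0,-0.035,0],[0,0,-0.035,0],[0,0,-0.03,0]]' 0.062 20
python3 -m pendant '[[0,0,0,0.12],[0,0,0,0.12],[0,0,0,0.12],[0,0,0,0.12],[0,0,0,0.12],[0,0,0,0.12],[0,0,0,0.12]]' 0.07
python3 -m pendant '[[0,0,0,0.12],[0,0,0,0.12],[0,0,0,0.12],[0,0,0,0.12],[0,0,0,0.12],[0,0,0,0.12],[0,0,0,0],[0,0,0,0]]'
python3 -m pendant '[[0.005,-0.0399,0,0],[0.005,-0.0399,0,0],[0.005,-0.0399,0,0],[0.005,-0.0399,0,0],[0.005,-0.0399,0,0],[0.005,-0.0399,0,0],[0.005,-0.0399,0,0],[0.005,-0.0399,0,0]]'
python3 -m pendant '[[0.005,-0.0399,0,0],[0,0,0,0],[0,0,0,0],[0,0,0,0]]'
python3 -c "
from h import *
s=bot.state();p=s['ee_pos'];print(p,tool().T.round(4)[:2,:2]@(np.array([521,-313.5])-p[:2]),s['joint_positions'].round(2))
print([c.round(1).tolist()+[int(b[4])] for b,c in blobs('side',(255,295,405,385),60,cams.camera('side'))])"
```

```text
t: 45.67
ee_pos: [535.6, 48.8, 66.3]
orientation: [-0.0, 0.733, -0.68, 0.0]
wrist_force: [-1.9, 1.8, -3.1]
opening: 42.8
grip_force: 33.1
t: 46.33
ee_pos: [535.7, 48.5, 209.3]
orientation: [-0.001, 0.733, -0.68, 0.001]
wrist_force: [0.7, 1.0, -0.6]
opening: 62.0
grip_force: 0.0
t: 46.92
ee_pos: [535.6, 48.5, 207.0]
orientation: [0.0, -0.389, 0.921, -0.0]
wrist_force: [-0.2, -0.6, 0.2]
opening: 70.0
grip_force: 0.0
t: 47.58
ee_pos: [535.5, 48.6, 207.0]
orientation: [0.0, -0.045, 0.999, -0.0]
wrist_force: [0.1, 0.1, 0.6]
opening: 70.2
grip_force: 0.0
t: 48.25
ee_pos: [522.6, -275.0, 207.0]
orientation: [0.0, -0.045, 0.999, -0.0]
wrist_force: [0.8, -0.0, -0.5]
opening: 69.9
grip_force: 0.0
t: 48.58
ee_pos: [521.1, -312.8, 206.6]
orientation: [-0.0, -0.044, 0.999, 0.0]
wrist_force: [-0.3, -0.1, 0.7]
opening: 70.0
grip_force: 0.0
[ 521.11342274 -312.82071336  206.56697736] [ 0.17282555 -0.66664488] [-0.66  0.47  0.01  1.11  0.   -0.75]
[[389.5, 310.6, 541], [369.0, 354.8, 286]]
```

```bash

python3 -m pendant '[[0,-0.0007,0.03,0],[0,0,0.038,0],[0,0,0.038,0],[0,0,0.03,0],[0,0,0.0143,0],[0,0,0,0],[0,0,0,0]]'
python3 -m pendant '[[0,0,0,0],[0,0,0,0],[0,0,0,0],[0,0,0,0],[0,0,0,0],[0,0,0,0],[0,0,0,0]]' 0 20
python3 -m pendant '[[0,0,0,0],[0,0,0,0],[0,0,0,0],[0,0,0,0]]' 0.066
python3 -m pendant '[[0,0,0,-0.12],[0,0,0,-0.12],[0,0,0,-0.12],[0,0,0,-0.12],[0,0,0,-0.12],[0,0,0,-0.12],[0,0,0,-0.12]]'
python3 -m pendant '[[0,0,0,-0.12],[0,0,0,-0.12],[0,0,0,-0.12],[0,0,0,-0.12],[0,0,0,-0.12],[0,0,0,-0.12],[0,0,0,0],[0,0,0,0]]'
python3 -m pendant '[[0,0,0,0],[0,0,0,0],[0,0,0,0],[0,0,0,0],[0,0,0,0],[0,0,0,0]]' 0 30
python3 -m pendant '[[0,0,-0.02,0],[0,0,-0.03,0],[0,0,-0.035,0],[0,0,-0.035,0],[0,0,-0.03,0],[0,0,0,0],[0,0,0,0]]'
python3 -c "
from h import *
s=bot.state();p=s['ee_pos'];print(p,tool().T.round(4)[:2,:2]@(np.array([540,-11.7])-p[:2]),s['joint_positions'].round(2))"
```

```text
t: 49.22
ee_pos: [521.5, -312.3, 56.5]
orientation: [-0.0, -0.044, 0.999, 0.0]
wrist_force: [0.7, 0.0, 0.5]
opening: 70.1
grip_force: 0.0
t: 49.8
ee_pos: [522.6, -314.4, 58.5]
orientation: [0.001, -0.043, 0.999, -0.001]
wrist_force: [-0.2, -0.1, 7.4]
opening: 43.4
grip_force: 20.2
t: 50.13
ee_pos: [521.4, -313.6, 56.6]
orientation: [-0.0, -0.043, 0.999, 0.0]
wrist_force: [0.1, -0.0, -1.1]
opening: 65.7
grip_force: 0.0
t: 50.72
ee_pos: [521.3, -313.6, 56.4]
orientation: [-0.0, -0.449, 0.893, 0.0]
wrist_force: [-0.0, -0.0, 0.4]
opening: 65.8
grip_force: 0.0
t: 51.38
ee_pos: [521.3, -313.6, 56.4]
orientation: [0.0, 0.732, -0.681, -0.0]
wrist_force: [-0.9, 0.0, 0.2]
opening: 66.1
grip_force: 0.0
t: 51.88
ee_pos: [521.4, -313.7, 56.7]
orientation: [0.0, 0.733, -0.68, 0.0]
wrist_force: [-0.8, -0.3, 3.7]
opening: 42.5
grip_force: 30.5
t: 52.47
ee_pos: [522.3, -314.3, 208.0]
orientation: [-0.0, 0.733, -0.68, 0.002]
wrist_force: [-0.6, 0.2, -1.0]
opening: 42.6
grip_force: 31.2
[ 522.28171368 -314.25176224  207.95566231] [-300.37220218  -40.42056764] [-0.66  0.47  0.01  1.11  0.   -2.31]
```

```bash

python3 -m pendant '[[-0.0167,-0.0023,0,0],[-0.0333,-0.0046,0,0],[-0.0333,-0.0046,0,0],[-0.0333,-0.0046,0,0],[-0.0333,-0.0046,0,0],[-0.0333,-0.0046,0,0],[-0.0333,-0.0046,0,0],[-0.0333,-0.0046,0,0]]'
python3 -m pendant '[[-0.0333,-0.0046,0,0],[-0.0167,-0.0023,0,0],[0,0,0,0],[0,0,0,0],[0,0,0,0],[0,0,0,0]]'
python3 -c "
from h import *
s=bot.state();p=s['ee_pos'];print(p,tool().T.round(4)[:2,:2]@(np.array([540,-11.7])-p[:2]),s['joint_positions'].round(2))"
```

```text
t: 53.13
ee_pos: [535.5, -59.5, 204.6]
orientation: [0.001, 0.733, -0.68, -0.002]
wrist_force: [0.3, 0.4, -1.9]
opening: 43.0
grip_force: 31.1
t: 53.63
ee_pos: [539.7, -12.3, 205.8]
orientation: [0.0, 0.733, -0.68, -0.0]
wrist_force: [0.0, -0.3, -0.9]
opening: 42.5
grip_force: 31.1
[539.6704727  -12.34743114 205.79083889] [-0.62113446 -0.37670876] [-0.16  0.35 -0.19  1.04 -0.   -1.8 ]
```

```bash

python3 -m pendant '[[-0.0006,-0.0003,0.03,0],[0,0,0.035,0],[0,0,0.025,0],[0,0,0.012,0],[0,0,0,0],[0,0,0,0]]'
python3 -m pendant '[[0,0,0.004,0],[0,0,0.004,0],[0,0,0.004,0],[0,0,0.004,0],[0,0,0,0],[0,0,0,0]]'
python3 -c "
from h import *
s=bot.state();p=s['ee_pos'];print(p,tool().T.round(4)[:2,:2]@(np.array([540,-11.7])-p[:2]),tool().T@s['wrist_force'])"
```

```text
t: 54.13
ee_pos: [539.9, -11.8, 104.2]
orientation: [0.0, 0.733, -0.68, -0.001]
wrist_force: [0.2, -0.3, -1.7]
opening: 43.0
grip_force: 31.1
t: 54.63
ee_pos: [540.3, -10.9, 88.4]
orientation: [0.0, 0.733, -0.68, -0.0]
wrist_force: [0.6, 0.2, -1.6]
opening: 42.2
grip_force: 31.7
[540.25740892 -10.93959713  88.39114268] [0.73886511 0.31402255] [-0.12336668 -0.65333434  1.56483796]
```

```bash

python3 -m pendant '[[0,0,0.005,0],[0,0,0.006,0],[0,0,0.006,0],[0,0,0.005,0],[0,0,0,0],[0,0,0,0]]'
python3 -m pendant '[[0,0,0,0],[0,0,0,0],[0,0,0,0],[0,0,-0.015,0],[0,0,-0.025,0],[0,0,-0.035,0],[0,0,-0.035,0],[0,0,-0.03,0]]' 0.062 20
python3 -m pendant '[[0,0,0,0],[0.0183,-0.028,0,0],[0.0183,-0.028,0,0],[0.0183,-0.028,0,0],[0,0,0,0],[0,0,0,0],[0,0,0,0]]' 0.04
python3 -c "
from h import *
print(bot.state()['ee_pos'])
t=cv2.resize(cams.camera('top')[185:285,180:360,::-1],None,fx=2.2,fy=2.2,interpolation=2)
s=cv2.resize(cams.camera('side')[160:330,230:410,::-1],None,fx=2.2,fy=2.2,interpolation=2)
c=np.zeros((s.shape[0],792,3),np.uint8);c[:t.shape[0],:396]=t;c[:,396:]=s;cv2.imwrite('pics/c6.png',c)"
```

```text
t: 55.13
ee_pos: [540.3, -10.9, 66.0]
orientation: [0.0, 0.733, -0.68, -0.0]
wrist_force: [0.6, 0.6, -1.1]
opening: 42.9
grip_force: 33.0
t: 55.8
ee_pos: [540.5, -11.0, 208.8]
orientation: [-0.0, 0.733, -0.68, 0.0]
wrist_force: [0.5, -1.1, -0.3]
opening: 62.2
grip_force: 0.0
t: 56.38
ee_pos: [627.7, -59.3, 205.7]
orientation: [0.0, 0.733, -0.68, -0.001]
wrist_force: [0.2, 0.2, -0.2]
opening: 40.2
grip_force: 0.0
[627.68618138 -59.29078857 205.67504582]
```

View pics/c6.png

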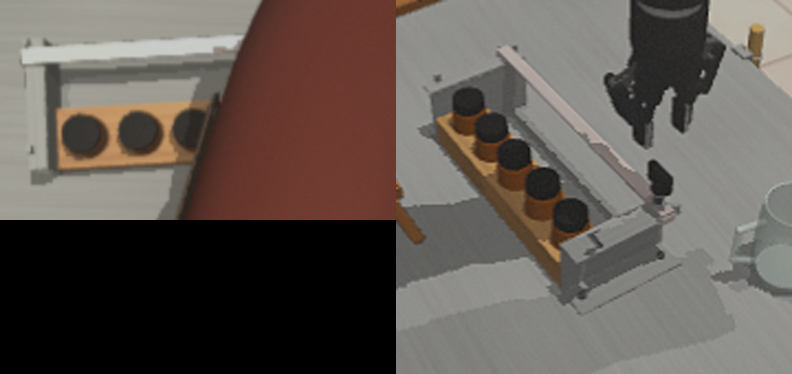

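All five jars stand at equal height in the bores, with the knob under the gripper at (660,178). Next: grip the knob and slide the bar home.

```bash

python3 -m pendant '[[0,0,0.03,0],[0,0,0.025,0],[0,0,0.014,0],[0,0,0,0],[0,0,0,0]]'
python3 -m pendant '[[0,0,0,0],[0,0,0,0],[0,0,0,0],[0,0,0,0],[0,0,0,0]]' 0 30
python3 -m pendant '[[0,0.01,0,0],[0,0.015,0,0],[0,0.015,0,0],[0,0.015,0,0],[0,0.015,0,0],[0,0.01,0,0],[0,0,0,0],[0,0,0,0]]'
python3 -m pendant '[[0,0.003,0,0],[0,0.002,0,0],[0,0,0,0],[0,0,0,0]]'
```

```text
t: 56.9
ee_pos: [627.4, -58.9, 137.7]
orientation: [0.0, 0.733, -0.68, -0.0]
wrist_force: [-0.3, 0.5, 1.5]
opening: 40.0
grip_force: 0.0
t: 57.32
ee_pos: [628.4, -59.5, 138.3]
orientation: [-0.0, 0.733, -0.68, 0.0]
wrist_force: [-1.9, -0.2, 3.9]
opening: 9.2
grip_force: 33.1
t: 57.98
ee_pos: [548.6, -65.8, 138.1]
orientation: [0.0, 0.733, -0.68, 0.0]
wrist_force: [-1.0, -2.6, 3.1]
opening: 9.3
grip_force: 33.2
t: 58.32
ee_pos: [544.2, -66.1, 137.7]
orientation: [-0.0, 0.733, -0.68, 0.001]
wrist_force: [3.1, -3.4, 3.3]
opening: 9.5
grip_force: 33.2
```

```bash

python3 -m pendant '[[0,0.0005,0,0],[0,0,0,0],[0,0,0,0]]' 0 80
python3 -m pendant '[[0,0,0.003,0],[0,0,0.003,0],[0,0,0,0],[0,0,0.003,0],[0,0,0.003,0],[0,0,0,0],[0,0,0,0],[0,0,0,0]]'
```

```text
t: 58.57
ee_pos: [543.5, -66.2, 137.7]
orientation: [-0.0, 0.733, -0.68, 0.001]
wrist_force: [3.0, -4.4, 3.5]
opening: 8.0
grip_force: 82.8
t: 59.23
ee_pos: [543.7, -66.2, 126.2]
orientation: [-0.0, 0.733, -0.68, 0.001]
wrist_force: [0.7, -3.8, 11.6]
opening: 7.8
grip_force: 84.2
```

```bash

python3 -m pendant '[[0,0,0,0.1],[0,0,0,0.1],[0,0,0,0.1],[0,0,0,0.1],[0,0,0,0.1],[0,0,0,0]]'
python3 -m pendant '[[0,0,0,0.1],[0,0,0,0.1],[0,0,0,0.1],[0,0,0,0.1],[0,0,0,0.1],[0,0,0,0]]'
python3 -m pendant '[[0,0,0,0.1],[0,0,0,0.1],[0,0,0,0.1],[0,0,0,0.1],[0,0,0,0.1],[0,0,0,0.03],[0,0,0,0],[0,0,0,0]]'
```

```text
t: 59.73
ee_pos: [544.0, -66.3, 126.3]
orientation: [0.001, -0.54, 0.842, -0.001]
wrist_force: [2.1, -4.3, 11.2]
opening: 8.1
grip_force: 84.1
t: 60.23
ee_pos: [544.1, -66.5, 126.3]
orientation: [0.001, -0.314, 0.949, -0.001]
wrist_force: [2.6, -4.4, 11.2]
opening: 8.3
grip_force: 84.0
t: 60.9
ee_pos: [544.2, -66.8, 126.3]
orientation: [0.001, -0.058, 0.998, -0.001]
wrist_force: [2.5, -7.2, 9.8]
opening: 8.6
grip_force: 84.0
```

Release gently, withdraw and look.

```bash

python3 -m pendant '[[0,0,0,0],[0,0,0,0],[0,0,0,0],[0,0,0,0]]' 0.03
python3 -m pendant '[[0,0,-0.02,0],[0,0,-0.03,0],[0,0,-0.035,0],[0,0,-0.035,0],[0.03,0,0,0],[0.04,0,0,0],[0.04,0,0,0],[0.04,0,0,0]]'
python3 -m pendant '[[0.04,0,0,0],[0.04,0,0,0],[0,0,0,0],[0,0,0,0]]'
python3 -c "
from h import *
print(bot.state()['ee_pos'])
t=cv2.resize(cams.camera('top')[195:275,180:360,::-1],None,fx=2.2,fy=2.2,interpolation=2)
s=cv2.resize(cams.camera('side')[160:330,230:410,::-1],None,fx=2.2,fy=2.2,interpolation=2)
c=np.zeros((s.shape[0],792,3),np.uint8);c[:t.shape[0],:396]=t;c[:,396:]=s;cv2.imwrite('pics/c7.png',c)"
```

```text
t: 61.23
ee_pos: [542.0, -65.2, 124.7]
orientation: [-0.001, -0.058, 0.998, 0.001]
wrist_force: [0.4, -0.5, -0.4]
opening: 30.5
grip_force: 0.0
t: 61.9
ee_pos: [391.9, -82.7, 244.9]
orientation: [-0.0, -0.059, 0.998, 0.0]
wrist_force: [-0.3, -1.0, 0.3]
opening: 30.0
grip_force: 0.0
t: 62.23
ee_pos: [313.0, -92.2, 245.5]
orientation: [0.0, -0.057, 0.998, 0.0]
wrist_force: [0.4, -0.2, 0.5]
opening: 30.2
grip_force: 0.0
[313.02489549 -92.23372836 245.5296744 ]
```

View pics/c7.png

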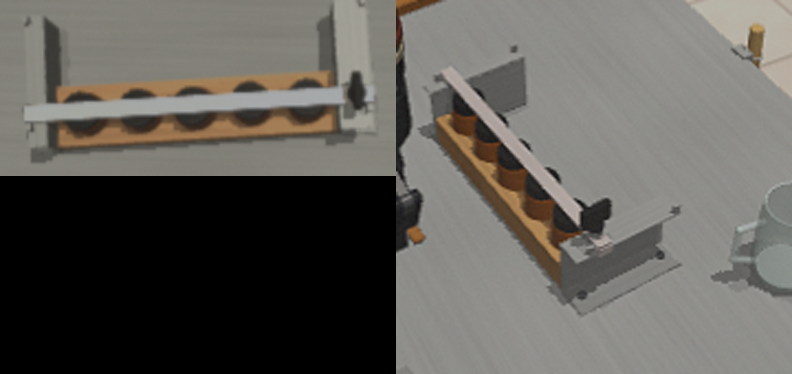

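The bar is home over all five lids. The knob stands across the bar and low at side pixel (321,257), matching its fastened height at the start (321,256).

```bash
python3 -c "
from bench import bot;print(bot.close_job())"
```

```text
the job is handed in; nothing more can be done
None
```

I handed the job in at about 62 s: all five jars stand in their own bores, the bar is home over the lids, and the knob is pushed down and turned across the bar; the hand-in gave no verdict, so this rests on the last camera check.

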